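Turn out cast resin samples with the turnover cradle

TASK

Turn the cast resin plugs out of the blue mould: put the dark steel cover tray over the mould on the ledge, level the blue cradle with its crank (handle towards the robot), push the covered mould fully into it, crank it half a turn to the other stop, and pull the turned pair, still together, fully back out onto the ledge. Then lift the mould off and set it, pockets down, in the middle of the green mat, and stand every plug upright in a well of its own in the wooden rack, as turned out (dark end up). Leave the cover tray on the ledge and the rest of the bench as it is.

Things in the scene. Friction and masses are not known exactly. Their poses are not given: they have to be found in the camera images.
- stand: Fixed grey turnover stand, long in its own y. Origin on the bench under the middle of the blue cradle, which turns on a shaft along the stand's y, 105 mm above the bench, sweeping a radius of 83 mm. Along y: crank handle (-166 to -118 mm), crank arm, post (-95 to -75 mm, 122 mm high), cradle (-70 to 66 mm), ledge (70 to 200 mm).
- shaft_mid (a point): Centre of the cradle's tunnel, on its shaft (stand x 0, y 0, height 105 mm). Axes as the stand. The tunnel is open at +y, flared there, closed by a plate at y = -60 mm, 126 mm long, 126 mm wide in x, 60.5 mm high. Its floor and its roof are each just two side flanges with an 80 mm gap between (|x| < 40 mm), for the fins and the fingers.
- ledge_mid (a point): Middle of the ledge (stand x 0, y 135 mm), level with the top of its two rails, 75 mm above the bench and with a 1 mm step down going in at angle 0 and coming out at 3.14. Axes as the stand. Rails at |x| 40 to 65 mm, y 70 to 200 mm, open between; low guides outside them stand 12 mm above the rails; small stops at y = 200 mm.
- cradle (a joint): Cradle angle a about the stand's +y, rad; stops at 0 and 3.14, where the tunnel is level and in line with the ledge. Stays where left (friction 0.35 Nm, about 5 N at the crank). Crank handle at stand x = -75 mm * cos(a), height 105 mm + 75 mm * sin(a): near the robot at 0, straight up half way, on the far side at 3.14.
- crank_grip_mid (a point): Middle of the crank's black handle: a sleeve 16 mm in diameter, 48 mm long along the stand's y (middle at stand y = -142 mm), 75 mm from the shaft, free to spin on its pin.
- mould: Blue block 104 x 92 x 50 mm (x, y, z), about 0.32 kg; four square pockets (centres x +-26, y +-22.5 mm; 30 mm wide, 43.5 deep) open at its +z face. Orange fin on the underside: 44 mm along x, 12 mm thick in y, 30 mm high. Origin: centre of the block's underside (block z 0 to 50 mm, fin to z = -30 mm). Starts on the ledge, pockets up, fin between the rails.
- cover: Dark steel tray 118 x 106 mm, plate 8 mm thick, about 0.22 kg, lip all round 8 mm below the plate, 110 x 98 mm inside (3 mm play round the mould, x along x). Yellow fin on top: 44 mm along x, 12 mm thick in y, 30 mm high. Origin: centre of the plate's lower face, which rests on the mould (lip to z = -8, plate to 8, fin to 38 mm). Starts on the bench, fin up.
- rack: Loose wooden rack 112 x 112 x 22 mm, 1 kg, four square wells 30 mm wide and 14 mm deep at x +-27, y +-27 mm. Origin: centre of its underside; well floor at z = 8 mm.
- mat: Fixed green mat 135 x 125 x 3 mm. Origin: centre of its underside.
- plug1: Amber resin plug, cylinder 24 mm in diameter and 42 mm long, 30 g. Origin: centre of the end marked with a dark disc and red dot; z runs through the plug from that end to the plain end (at z = 42 mm). Starts in a pocket of the mould, dark end down, plain end 1.5 mm below the mould's face. Two to four of the plugs are present.
- plug2: Amber resin plug, cylinder 24 mm in diameter and 42 mm long, 30 g. Origin: centre of the end marked with a dark disc and red dot; z runs through the plug from that end to the plain end (at z = 42 mm). Starts in a pocket of the mould, dark end down, plain end 1.5 mm below the mould's face. Two to four of the plugs are present.
- plug3: Amber resin plug, cylinder 24 mm in diameter and 42 mm long, 30 g. Origin: centre of the end marked with a dark disc and red dot; z runs through the plug from that end to the plain end (at z = 42 mm). Starts in a pocket of the mould, dark end down, plain end 1.5 mm below the mould's face. Two to four of the plugs are present.
- plug4: Amber resin plug, cylinder 24 mm in diameter and 42 mm long, 30 g. Origin: centre of the end marked with a dark disc and red dot; z runs through the plug from that end to the plain end (at z = 42 mm). Starts in a pocket of the mould, dark end down, plain end 1.5 mm below the mould's face. Two to four of the plugs are present.
- beaker: Glass beaker 68 mm wide, 85 mm high, loose, to be left alone. Origin: centre of its underside.
- blower: Red rubber dust blower 64 mm wide, 110 mm high, loose, to be left alone. Origin: centre of its underside.
- glue_box: Yellow carton 42 x 150 x 32 mm, loose, to be left alone. Origin: centre of its underside.
- spatula: Spatula 190 mm long, lying, loose, to be left alone. Origin: centre of its underside.
- driver: Red-handled screwdriver 150 mm long, lying, loose, to be left alone. Origin: centre of its underside.
- jar: Amber jar 56 mm wide, 75 mm high, loose, to be left alone. Origin: centre of its underside.
Not all that is in view belongs to the job. There is more than one size of the mould; the job needs the largest.

How it is judged:
On the way, in this order (a step that is already met when the one before it is completed fails the run):
1. the cover tray sits on the mould, on the ledge (x of cover in the frame of mould between -0.007 and 0.007 m and y of cover in the frame of mould between -0.007 and 0.007 m and z of cover in the frame of mould between 0.045 and 0.055 m and y of mould in the frame of stand above 0.1 m and angle between mould's own z axis and vertical below 0.1 rad), for 0.2 s.
2. the covered mould is fully in the level cradle (x of cover in the frame of mould between -0.007 and 0.007 m and y of cover in the frame of mould between -0.007 and 0.007 m and z of cover in the frame of mould between 0.045 and 0.055 m and y of mould in the frame of stand between -0.017 and 0.023 m and value of joint cradle below 0.08 rad), for 0.2 s.
3. the cradle is turned to its other stop with the pair still together in it, upside down (x of cover in the frame of mould between -0.007 and 0.007 m and y of cover in the frame of mould between -0.007 and 0.007 m and z of cover in the frame of mould between 0.045 and 0.055 m and y of mould in the frame of stand between -0.017 and 0.023 m and angle between each of mould, cover's own z axis and vertical above 2.95 rad and value of joint cradle above 3.05 rad), for 0.2 s.
4. the turned pair, still together, is pulled fully out onto the ledge (x of cover in the frame of mould between -0.007 and 0.007 m and y of cover in the frame of mould between -0.007 and 0.007 m and z of cover in the frame of mould between 0.045 and 0.055 m and angle between each of mould, cover's own z axis and vertical above 2.95 rad and y of mould in the frame of stand above 0.115 m and z of mould in the frame of stand between 0.125 and 0.141 m), for 0.2 s.
At the end, for the whole second after the job is handed in: Every plug present stands in a well of the rack, dark end up (within 0.19 rad of upright) and down to the well floor (within 4 mm); the mould lies pockets down on the mat, centred within 30 mm each way; the cover tray lies fin down on the ledge, clear of the cradle; all at rest (x of plug1 in the frame of rack between -0.045 and 0.045 m and y of plug1 in the frame of rack between -0.045 and 0.045 m and z of plug1 in the frame of rack between 0.046 and 0.054 m and angle between each of plug1, plug2, plug3, plug4, mould, cover's own z axis and vertical above 2.95 rad and linear speed of each of plug1, plug2, plug3, plug4, mould, rack, cover below 0.03 m/s and x of plug2 in the frame of rack between -0.045 and 0.045 m and y of plug2 in the frame of rack between -0.045 and 0.045 m and z of plug2 in the frame of rack between 0.046 and 0.054 m and x of plug3 in the frame of rack between -0.045 and 0.045 m and y of plug3 in the frame of rack between -0.045 and 0.045 m and z of plug3 in the frame of rack between 0.046 and 0.054 m and x of plug4 in the frame of rack between -0.045 and 0.045 m and y of plug4 in the frame of rack between -0.045 and 0.045 m and z of plug4 in the frame of rack between 0.046 and 0.054 m and x of mould in the frame of mat between -0.03 and 0.03 m and y of mould in the frame of mat between -0.03 and 0.03 m and z of mould in the frame of mat between 0.048 and 0.058 m and x of cover in the frame of stand between -0.02 and 0.02 m and y of cover in the frame of stand above 0.115 m and z of cover in the frame of stand between 0.077 and 0.089 m); the robot touches nothing.
It fails at once if a bystander is pushed more than 40 mm from its place (distance of any of beaker, blower, glue_box, spatula, driver, jar from where it was at the start of the episode above 0.04 m).
Of plug1, plug2, plug3, plug4 only 2 to 4 are there at a start; the rules pass over those that are not, and their reading is None.
At some moment in a run one of rack may be knocked a few centimetres aside while the robot is not near it.
It also fails if it takes over 210 s, if anything falls off the work surface, if the arm or the gripper's body presses on something with over 40 N, if the wrist force passes 120 N, or if a joint passes its speed limit or range.

ROBOT

A 7-joint arm with a two-finger parallel gripper is mounted at the origin on the work surface. World frame = base frame: x ahead of the robot, y to its left, z up, the work surface at z = 0. Lengths are in m, angles in rad, forces in N, time in s.
With the tool pointing down it reaches from about 0.425 to 0.875 m from the base axis. Payload 4.7 kg.
Tool frame: the origin (TCP) lies midway between the tips of the shut fingers; the grasp point (between the pads) lies 19 mm behind it; z points along the fingers, y is the direction in which the jaws open and shut (so a half turn about z gives the same grasp; the last joint's range is limited). The gripper opens to 87 mm and grips with 3 to 60 N. Pads are 19 mm wide; open, the fingers measure 117 mm over their backs; the gripper's body (75 mm by 190 mm) begins 51 mm behind the grasp point.
Start: joints at [-1.116, 0.321, -0.07, 1.45, 0.023, 1.371, -0.057], TCP at [0.277, 0.588, 0.223] pointing down, gripper open.
Joint ranges: [-2.86, 2.86], [-0.3, 2.09], [-1.38, 1.24], [0.06, 2.45], [-1.56, 4.7], [0.09, 2.05], [-2.69, 2.69]. Speed limits (rad/s): [2.57, 2.57, 3.14, 3.14, 3.14, 3.14, 3.14].

INTERFACE

Orientations are given as a rotation vector (axis times angle).
In Python, from bench import get_state, eyes, job gives the robot as it stands. The module is installed in compiled form; this text tells all that it offers.
- The arm moves only by the shell command python3 -m jog 'ROWS' [FORCE]. ROWS is JSON, a list that holds one entry, the list of rows, each a list of 5 numbers: the opening, from 0 (shut) to 1 (fully open), then the shift along the tool's x, y, z in units of 40 mm (1.0 is 40 mm), then the turn about the tool's z in units of 5 degrees (1.0 is 5 degrees). In form: [[[jaw, dx, dy, dz, turn], ...]]. A call has 1 to 10 rows; each row shifts and turns the commanded pose from where the row before left it, along the tool's axes as they then stand; what a row does not reach is not made up. A row lasts 1/8 s, in which the tool goes at most 62.5 mm and 10.7 degrees, less where a joint would pass 70% of its speed; a pose out of reach is approached as far as the arm can. A call is refused whole if a number of a shift passes 1 or a number of a turn 1, either way. A call with a gripper value outside its range is refused whole. The fingers move at their own pace and stop on an object; FORCE is the grip in N (left out, the last holds). Time passes only in rows, so rows that do not move let the fingers close. It gives the time, the measured TCP pose, the force and the opening at its end, in the units of the state.
- get_state(): the state, without advancing time (a new reading comes with each control period).
- eyes.get_image(name): name is "scene" or "side" or "wrist"; returns (picture, depth): 480x640x3 uint8, red, green, blue; 480x640 float32, m along the optical axis (not along the pixel's ray), 0 where there is no reading.
- eyes.camera_params(name): a dict with "camera_matrix" (3x3 intrinsics, pixels), "pose" (4x4, takes a point from camera to world coordinates); the wrist camera has in their place "mount" (4x4, takes a point from camera to tool coordinates, whose origin is the TCP and whose axes are the flange's). Camera axes: x right, y down, z forward; pixel columns grow to the right and rows downward; lengths in m; the calibration is good to about 2 mm. The wrist camera is an equidistant fisheye: a pixel r from the principal point sees the ray r / f radians off the axis. A picture is of the moment at which its call begins: read the wrist's pose just before it. camera_params takes no time and is no camera call.
- job.close_job(): hands the job in, once; it reports no verdict.
The state is a dict: "time": time; "joint_positions": joint angles; "qd": joint speeds; "joint_torque": joint torques, N m; "position": TCP position; "tool_rot": TCP orientation; "ft_force": force on the tool from outside, world axes, zero at the start; "torque": the same for the moment, N m; "grip_width": opening from 0.0 (shut) to 1.0 (fully open).
Only numpy, scipy, OpenCV 4.12 (cv2) and the standard library are available. Lean on these libraries where they do the work, as an engineer would, in place of code of your own. Each camera call takes 0.05 s, during which the arm holds its last target. There are 200 camera calls.

## Working session

There is one attempt and no reset: what is moved stays moved. The work goes in short steps, Python scripts to look and compute and a shell command to move; the robot and the scene stay as the last step left them, time stands still between calls to the robot, and variables do not carry over. Pictures are saved under pics/ and viewed, about 12 in all and at most 16, crops included, and the job is handed in when it is done.

```bash
mkdir -p pics
cat > h.py <<'E'
import numpy as np, cv2
from bench import get_state, eyes, job
from scipy.spatial.transform import Rotation as R
def snap(name, fn=None):
    s=get_state(); im,d=eyes.get_image(name); p=eyes.camera_params(name)
    np.savez(''+name+'.npz',im=im,d=d,K=p['camera_matrix'],T=p.get('pose',p.get('mount')),pos=s['position'],rot=s['tool_rot'])
    if fn: cv2.imwrite('pics/'+fn,im[:,:,::-1])
    return im,d
def cloud(name):
    "world xyz for each pixel (from last snap)"
    z=np.load(''+name+'.npz'); d=z['d'];K=z['K'];T=z['T']
    v,u=np.mgrid[:480,:640].astype(float)
    x=(u-K[0,2])/K[0,0]; y=(v-K[1,2])/K[1,1]
    if name=='wrist':
        r=np.hypot(x,y); k=np.tan(r)/np.maximum(r,1e-9); x,y=x*k,y*k
        M=np.eye(4);M[:3,:3]=R.from_rotvec(z['rot']).as_matrix();M[:3,3]=z['pos'];T=M@T
    P=np.stack([x*d,y*d,d,np.ones_like(d)],-1)@T.T
    P=P[...,:3]; P[d==0]=np.nan
    return z['im'],P
E
python3 - <<'E'
from h import *
s=get_state();print({k:np.round(v,3) for k,v in s.items()})
print(R.from_rotvec(s['tool_rot']).as_matrix().round(3))
for n in ('scene','side','wrist'):
    snap(n,n+'1.png');p=eyes.camera_params(n);print(n,p['camera_matrix'].round(1).tolist(),np.round(p.get('pose',p.get('mount')),3).tolist())
E
```

```text
{'time': np.float64(0.0), 'joint_positions': array([-1.116,  0.322, -0.07 ,  1.452,  0.023,  1.371, -0.057]), 'qd': array([ 0.001, -0.001, -0.003,  0.001, -0.   ,  0.002,  0.   ]), 'joint_torque': array([ 0.0000e+00, -4.9129e+01, -4.0300e-01, -3.1253e+01, -6.4000e-02,
        4.4000e-02,  0.0000e+00]), 'position': array([0.277, 0.587, 0.221]), 'tool_rot': array([-6.870e-01, -3.065e+00,  3.000e-03]), 'ft_force': array([ 0.239, -0.136, -0.579]), 'torque': array([ 0.047, -0.018,  0.083]), 'grip_width': np.float64(0.997)}
[[-0.904  0.427 -0.001]
 [ 0.427  0.904 -0.002]
 [-0.    -0.002 -1.   ]]
scene [[603.5, 0.0, 311.5], [0.0, 603.5, 246.3], [0.0, 0.0, 1.0]] [[-0.852, 0.33, -0.407, 1.209], [0.523, 0.565, -0.638, 1.042], [0.019, -0.756, -0.654, 1.135], [0.0, 0.0, 0.0, 1.0]]
side [[603.4, 0.0, 313.9], [0.0, 603.4, 237.6], [0.0, 0.0, 1.0]] [[0.86, -0.301, 0.413, -0.062], [-0.51, -0.537, 0.672, -0.992], [0.02, -0.788, -0.615, 1.04], [0.0, 0.0, 0.0, 1.0]]
wrist [[371.6, 0.0, 323.2], [0.0, 371.6, 244.5], [0.0, 0.0, 1.0]] [[-0.0, -0.961, -0.275, 0.075], [1.0, -0.0, 0.0, -0.001], [-0.0, -0.275, 0.961, -0.161], [0.0, 0.0, 0.0, 1.0]]
```

View pics/scene1.png

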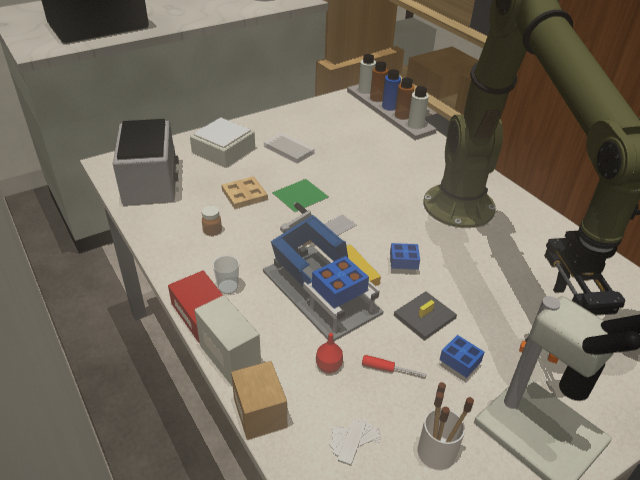

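View pics/side1.png

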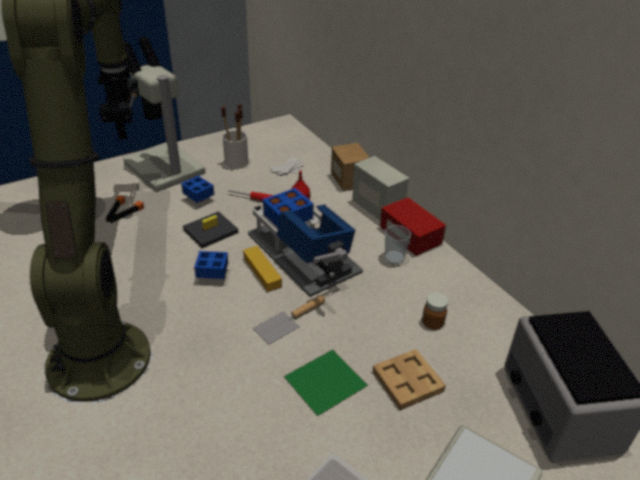

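The scene view shows the candidates for the mould:
- the block on the ledge at (340,282), with 4 visible amber plugs
- a small blue block at (405,256)
- a small blue block at (462,355)

I choose the one on the ledge. The cover is at (425,315), the rack at (245,192), the mat at (300,194), and the crank is on the far (-y) side. The cradle is tilted.

Run:
```python
from h import *
def rect(P,m,tag):
    q=P[m][:,:2].astype(np.float32); 
    r=cv2.minAreaRect(q*1000); print(tag,len(q),'c',np.round(r[0],1),'size',np.round(r[1],1),'ang',round(r[2],1),'mean',q.mean(0).round(3), 'z',np.nanmedian(P[m][:,2]).round(4))
for n in ('scene','side'):
    im,P=cloud(n); hsv=cv2.cvtColor(im,cv2.COLOR_RGB2HSV); H,S,V=[hsv[...,i].astype(int) for i in range(3)]
    ok=np.isfinite(P[...,2]); z=np.nan_to_num(P[...,2],nan=-1)
    def comp(m,tag,amin=60):
        m=cv2.morphologyEx((m&ok).astype(np.uint8),cv2.MORPH_OPEN,np.ones((2,2)))
        k,l,st,c=cv2.connectedComponentsWithStats(m)
        for i in range(1,k):
            if st[i,4]>=amin: print(n,c[i].round(),end=' '); rect(P,l==i,tag)
    comp((H>45)&(H<85)&(S>120)&(z<.02),'mat',200)
    blue=(H>100)&(H<130)&(S>110)
    comp(blue&(z>.118)&(z<.133),'blue top')
    comp(blue&(z>.01)&(z<.06),'small')
    comp((V<90)&(S<60)&(z>.01)&(z<.022),'cover plate',200)
    comp((H>20)&(H<32)&(S>120)&(z>.02)&(z<.06),'yellow')
    comp((H>8)&(H<24)&(S>60)&(z>.017)&(z<.028),'rack',150)
```

```text
scene [341. 276.] blue top 699 c [574.7 181.9] size [107.2  94.8] ang 6.0 mean [0.576 0.184] z 0.1227
scene [407. 253.] small 202 c [298.  111.6] size [142.  78.] ang 41.7 mean [0.324 0.14 ] z 0.0538
scene [464. 352.] small 512 c [411.8 470.6] size [113.3  67.6] ang 21.1 mean [nan nan] z 0.0541
scene [362. 264.] yellow 384 c [444.6  87.2] size [151.8  36.6] ang 87.3 mean [nan nan] z 0.03
scene [427. 309.] yellow 138 c [389.6 314.3] size [66.9 14.5] ang 12.8 mean [0.399 0.317] z 0.035
scene [245. 191.] rack 464 c [ 548.7 -380. ] size [121.  117.3] ang 79.2 mean [nan nan] z 0.0195
side [326. 383.] mat 2653 c [ 401.6 -302.7] size [131.9 122.3] ang 5.2 mean [nan nan] z 0.004
side [11. 88.] blue top 79 c [ 17.  694.1] size [1193.9   72. ] ang 86.2 mean [nan nan] z 0.1219
side [289. 203.] blue top 559 c [566.5 163.1] size [118.7 112.3] ang 2.6 mean [0.571 0.171] z 0.1246
side [323. 231.] blue top 621 c [581.7  38. ] size [142.8 138.1] ang 5.3 mean [nan nan] z 0.126
side [96. 96.] small 224 c [269.6 923.7] size [750.   69.1] ang 79.4 mean [nan nan] z 0.0296
side [ 13. 113.] small 356 c [ -0
[... 245 characters left out ...]
487
side [211. 231.] cover plate 738 c [395.9 305.3] size [123.1  93.7] ang 10.4 mean [nan nan] z 0.0162
side [290. 262.] cover plate 1354 c [528.6  91.8] size [ 81.1 301.4] ang 4.4 mean [nan nan] z 0.0127
side [345. 274.] cover plate 205 c [617.9 -42.9] size [130.8  45.4] ang 29.5 mean [nan nan] z 0.0121
side [586. 456.] cover plate 252 c [ 745.  -706.6] size [ 12.1 167.2] ang 64.3 mean [nan nan] z 0.0125
side [210. 223.] yellow 147 c [406.5 314.3] size [69.  23.6] ang 30.3 mean [0.397 0.309] z 0.0333
side [263. 266.] yellow 630 c [442.5  79.5] size [149.2  43. ] ang 88.0 mean [nan nan] z 0.0327
side [409. 377.] rack 1760 c [ 555.1 -392.4] size [114.5 125.8] ang 79.8 mean [nan nan] z 0.0225
```

Run:
```python
from h import *
im=cv2.imread('pics/scene1.png')[190:350,250:450]; im2=cv2.imread('pics/side1.png')[180:300,170:370]
a=cv2.resize(im,None,fx=3,fy=3,interpolation=2); b=cv2.resize(im2,(600,360),interpolation=2)[:,:]
cv2.imwrite('pics/crop.png',a)
```

```text
(no output)
```

View pics/crop.png

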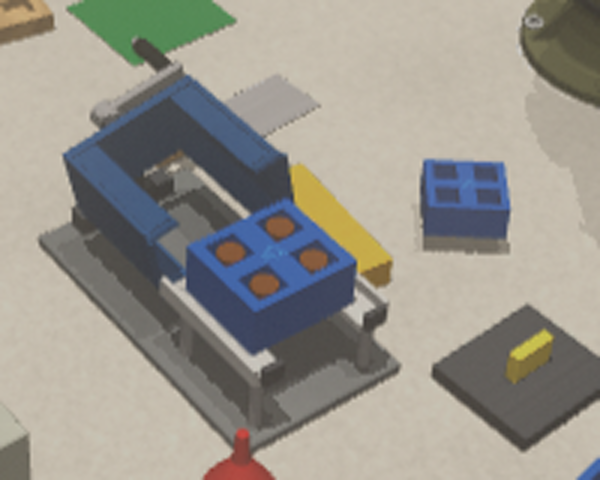

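The crop confirms the ledge block is the large mould with 4 amber plugs. The cradle is tilted, with the black crank handle at crop (155,52) on the robot's side and raised. The cover lies fin up. I'm moving up for a wrist look.

```bash
python3 -m jog '[[[1,0,0,-1,0],[1,-0.9,-0.62,-0.5,0],[1,-0.9,-0.62,-0.5,0],[1,-0.9,-0.62,-0.5,0],[1,-0.9,-0.62,-0.5,0],[1,-0.9,-0.62,-0.5,0],[1,-0.9,-0.62,-0.5,0],[1,-0.9,-0.62,-0.5,0],[1,-0.9,-0.62,0,0],[1,-0.9,-0.62,0,0]]]'; python3 -m jog '[[[1,0,0,0,-1],[1,0,0,0,-1],[1,0,0,0,-1],[1,0,0,0,-1],[1,0,0,0,-1],[1,0,0,0,-1],[1,0,0,0,0],[1,0,0,0,0],[1,0,0,0,0]]]'
python3 - <<'E'
from h import *
snap('wrist','w1.png'); s=get_state();print(s['position'],R.from_rotvec(s['tool_rot']).as_matrix().round(3))
E
```

```text
time: 1.4
position: [0.4757, 0.2465, 0.4027]
tool_rot: [0.687, 3.065, 0.001]
ft_force: [0.3, 1.0, -0.0]
grip_width: 1.003
time: 2.52
position: [0.4751, 0.2477, 0.4025]
tool_rot: [0.129, -3.139, 0.0]
ft_force: [0.0, -0.1, -0.3]
grip_width: 1.002
[0.47514857 0.24775639 0.40255922] [[-0.997 -0.082  0.   ]
 [-0.082  0.997  0.   ]
 [-0.     0.    -1.   ]]
```

View pics/w1.png

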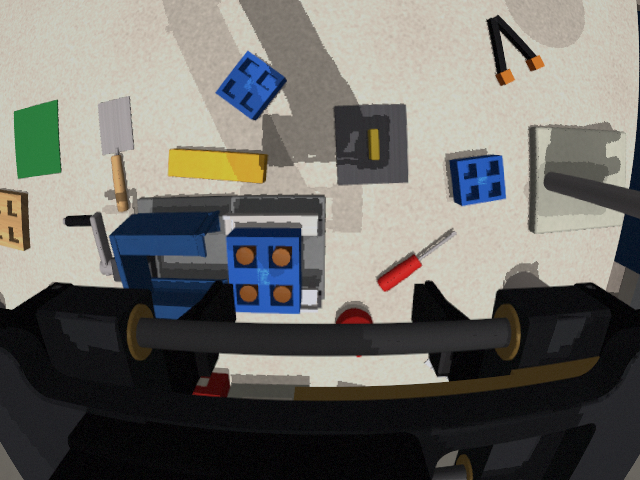

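The wrist view shows the mould at (264,270) with 4 plugs, the cover at (371,145) with its fin at (374,144), the crank handle at (77,221), and the ledge rails at (270,225) and (310,298).

```bash
cat >> h.py <<'E'
def rect(P,m,tag,lo=0.5):
    q=P[m]; q=q[np.isfinite(q[:,2])]; z=np.median(q[:,2]); q=q[:,:2].astype(np.float32)
    r=cv2.minAreaRect(q*1000); w,h=r[1]; a=r[2]
    print(tag,len(q),'c',np.round(r[0],1),'size',np.round(r[1],1),'ang',round(a,1),'mean',(q.mean(0)*1000).round(1),'z',z.round(4))
def comps(n,f,tag,amin=60,box=None):
    im,P=cloud(n); hsv=cv2.cvtColor(im,cv2.COLOR_RGB2HSV).astype(int); z=np.nan_to_num(P[...,2],nan=-1)
    m=f(hsv[...,0],hsv[...,1],hsv[...,2],z)&(z>-.5)
    if box: u0,v0,u1,v1=box; b=np.zeros_like(m); b[v0:v1,u0:u1]=1; m=m&b
    m=cv2.morphologyEx(m.astype(np.uint8),cv2.MORPH_OPEN,np.ones((3,3)))
    k,l,st,c=cv2.connectedComponentsWithStats(m)
    for i in range(1,k):
        if st[i,4]>=amin: rect(P,l==i,tag+str(c[i].round()))
E
python3 - <<'E'
from h import *
comps('wrist',lambda H,S,V,z:(z>.011)&(z<.022),'cover',box=(325,95,415,195))
comps('wrist',lambda H,S,V,z:(z>.035)&(z<.055),'coverfin',20,box=(325,95,415,195))
comps('wrist',lambda H,S,V,z:(z>.117)&(z<.133)&(H>95)&(S>100),'mould',box=(220,220,305,316))
comps('wrist',lambda H,S,V,z:(z>.07)&(z<.08)&(S<60),'rail',40,box=(215,190,335,316))
comps('wrist',lambda H,S,V,z:(z>.083)&(z<.09)&(S<90),'guide',40,box=(215,190,335,316))
comps('wrist',lambda H,S,V,z:(V<70)&(z>.09),'handle',40,box=(50,205,93,240))
comps('wrist',lambda H,S,V,z:(z>.004)&(z<.02),'base',400,box=(100,180,335,316))
comps('wrist',lambda H,S,V,z:(z>.035)&(H>95)&(S>100),'cradle',200,box=(105,200,224,285))
im,P=cloud('wrist')
for u,v in [(60,221),(70,221),(85,220),(92,219)]: print(u,v,np.nanmax(P[v-6:v+7,u-1:u+2,2]).round(4), P[v,u].round(4))
# rows along handle centre
E
```

```text
cover[371. 144.] 5278 c [397.4 312.5] size [119.3 106.5] ang 7.2 mean [397.2 311.2] z 0.0151
coverfin[374. 144.] 295 c [397.  312.1] size [42.6 12.8] ang 8.7 mean [397.4 311.7] z 0.045
mould[265. 273.] 3573 c [573.  177.8] size [105.2  92.1] ang 3.9 mean [569.3 179.9] z 0.124
rail[276. 225.] 961 c [520.4 178.2] size [ 23.  127.9] ang 4.3 mean [516.3 185.5] z 0.074
rail[309. 298.] 307 c [620.5 238.2] size [27.3 23. ] ang 3.5 mean [620.7 237.8] z 0.0742
guide[259. 217.] 299 c [505.  169.1] size [  5.7 109.8] ang 3.6 mean [504.7 163.8] z 0.0859
guide[312. 217.] 44 c [500.2 233.6] size [ 4.7 14.5] ang 4.5 mean [500.1 234.1] z 0.0861
guide[320. 228.] 78 c [513.1 245.8] size [20.3  5.3] ang 4.6 mean [513.1 245.9] z 0.0861
guide[314. 306.] 122 c [627.6 245.9] size [19.8 38.1] ang 47.5 mean [626.8 245.9] z 0.086
handle[ 78. 220.] 248 c [517.8 -97.7] size [14.6 51. ] ang 3.0 mean [517.3 -97.6] z 0.126
base[220. 228.] 5335 c [559.7 101.1] size [136.8 309.8] ang 4.5 mean [544.2  85.8] z 0.011
base[313. 262.] 1268 c [598.  239.8] size [107.6  37. ] ang 4.7 mean [587.7 240. ] z 0.0111
cradle[160. 244.] 5331 c [554.3  84.8] size [125.8 250.3] ang 11.8 mean [542.2  36.1] z 0.136
60 221 0.0007 [ 0.5551 -0.241  -0.0008]
70 221 0.1288 [ 0.5192 -0.1132  0.1252]
85 220 0.1297 [ 0.5162 -0.0843  0.1253]
92 219 0.1318 [ 0.5125 -0.067   0.1313]
```

```bash
python3 -m jog '[[[1,0,0,0,-0.56],[1,0.246,0.265,0.9,0],[1,0.246,0.265,0.9,0],[1,0.246,0.265,0.9,0],[1,0.246,0.265,0.9,0],[1,0.246,0.265,0.9,0],[1,0.246,0.265,0.9,0],[1,0.246,0.265,0.9,0],[1,0,0,0,0],[1,0,0,0,0]]]'
python3 - <<'E'
from h import *
snap('wrist','w2.png'); s=get_state();p=s['position'];M=R.from_rotvec(s['tool_rot']).as_matrix();print(p,M.round(3)[:2,:2])
comps('wrist',lambda H,S,V,z:(z>.011)&(z<.022),'cover',800)
comps('wrist',lambda H,S,V,z:(z>.035)&(z<.055)&(S>100)&(H<40),'fin',150)
E
```

```text
time: 3.82
position: [0.3984, 0.3124, 0.1521]
tool_rot: [-0.206, 3.133, 0.001]
ft_force: [1.2, 0.2, 0.5]
grip_width: 0.999
[0.39880028 0.31253134 0.15250202] [[-0.991 -0.13 ]
 [-0.13   0.991]]
cover[573.  71.] 2918 c [203.3 521.7] size [106.9  90.8] ang 34.3 mean [210.5 522.2] z 0.0154
cover[324. 227.] 16248 c [397.4 312. ] size [118.5 106.9] ang 7.5 mean [394.1 311.4] z 0.0151
fin[324. 239.] 918 c [396.7 312.1] size [43.9 12.1] ang 7.6 mean [395.1 311.8] z 0.045
```

View pics/w2.png

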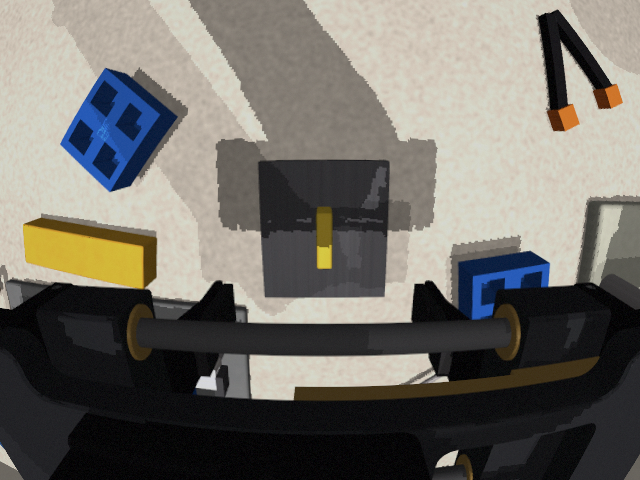

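View: the cover is right under the gripper, with its fin at (324,239). The measurements agree to 1 mm, so I grasp.

```bash
python3 -m jog '[[[1,0.035,0,0.8,0],[1,0,0,0.8,0],[1,0,0,0.8,0],[1,0,0,0.85,0],[1,0,0,0,0],[0,0,0,0,0],[0,0,0,0,0],[0,0,0,0,0],[0,0,0,0,0],[0,0,0,0,0]]]' 30; python3 -m jog '[[[0,0,0,0,0],[0,0,0,0,0],[0,0,0,-0.8,0],[0,0,0,-0.8,0],[0,0,0,-0.8,0],[0,0,0,-0.8,0],[0,0,0,-0.8,0],[0,0,0,-0.8,0],[0,0,0,-0.8,0],[0,0,0,0,0]]]'
```

```text
time: 5.12
position: [0.3958, 0.3122, 0.0208]
tool_rot: [-0.207, 3.135, 0.0]
ft_force: [-1.2, 0.0, -0.7]
grip_width: 0.516
time: 6.38
position: [0.397, 0.3131, 0.2473]
tool_rot: [-0.206, 3.131, 0.005]
ft_force: [0.7, 0.2, 0.7]
grip_width: 0.007
```

The jaws weren't shut in time: they need about 1.2 s to close fully. I reopen partway and repeat.

```bash
python3 -m jog '[[[0.6,0,0,0,0],[0.6,0,0,0,0],[0.6,0,0,0,0],[0.6,0,0,0.5,0],[0.6,0,0,0.5,0],[0.6,0,0,0.5,0],[0.6,0,0,0,0],[0.6,0,0,0,0]]]'
python3 - <<'E'
from h import *
snap('wrist'); s=get_state();print(s['position'],s['grip_width'])
comps('wrist',lambda H,S,V,z:(z>.011)&(z<.022),'cover',800)
comps('wrist',lambda H,S,V,z:(z>.035)&(z<.055)&(S>100)&(H<40),'fin',150)
E
```

```text
time: 7.38
position: [0.396, 0.3123, 0.1851]
tool_rot: [-0.207, 3.134, 0.001]
ft_force: [-0.4, -0.3, 1.0]
grip_width: 0.596
[0.39615827 0.31249657 0.18545716] 0.6030565529232284
cover[555.  77.] 2583 c [203.4 521.5] size [107.1  89.5] ang 34.7 mean [210.4 522.4] z 0.0154
cover[324. 222.] 13393 c [397.6 312.3] size [119.2 106.6] ang 7.8 mean [394.7 311.8] z 0.0151
fin[324. 232.] 716 c [397.  312.3] size [43.8 11.7] ang 7.3 mean [396.  311.8] z 0.045
```

Undisturbed. I grasp with enough closing time.

```bash
python3 -m jog '[[[0.6,0,0,0.8,0],[0.6,0,0,0.8,0],[0.6,0,0,0.8,0],[0.6,0,0,0.8,0],[0.6,0,0,0.9,0],[0.6,0,0,0,0],[0,0,0,0,0],[0,0,0,0,0],[0,0,0,0,0],[0,0,0,0,0]]]' 30; python3 -m jog '[[[0,0,0,0,0],[0,0,0,0,0],[0,0,0,0,0],[0,0,0,0,0],[0,0,0,0,0],[0,0,0,0,0]]]'; python3 -m jog '[[[0,0,0,-0.8,0],[0,0,0,-0.8,0],[0,0,0,-0.8,0],[0,0,0,-0.8,0],[0,0,0,-0.8,0],[0,0,0,-0.8,0],[0,0,0,-0.8,0],[0,0,0,0,0],[0,0,0,0,0]]]'
```

```text
time: 8.68
position: [0.396, 0.3123, 0.0212]
tool_rot: [-0.207, 3.134, 0.001]
ft_force: [-0.0, 1.4, -0.7]
grip_width: 0.234
time: 9.43
position: [0.3959, 0.3123, 0.0208]
tool_rot: [-0.207, 3.135, 0.0]
ft_force: [-0.8, 0.0, 5.6]
grip_width: 0.129
time: 10.55
position: [0.3951, 0.3114, 0.2427]
tool_rot: [0.206, -3.133, 0.003]
ft_force: [-0.3, 0.1, -2.9]
grip_width: 0.138
```

```bash
python3 -m jog '[[[0,0,0,0,0.7],[0,-0.69,-0.61,0,0],[0,-0.69,-0.61,0,0],[0,-0.69,-0.61,0,0],[0,-0.7,-0.61,0,0],[0,-0.7,-0.61,0,0],[0,-0.69,-0.6,0,0],[0,0,0,0,0],[0,0,0,0,0],[0,0,0,0,0]]]'
python3 - <<'E'
from h import *
s=get_state();print(s['position'],R.from_rotvec(s['tool_rot']).as_matrix()[:2,:2].round(4))
snap('wrist','w3.png')
comps('wrist',lambda H,S,V,z:(z>.117)&(z<.133)&(H>95)&(S>100),'mould')
E
```

```text
time: 11.8
position: [0.5709, 0.1794, 0.2438]
tool_rot: [0.114, -3.138, -0.0]
ft_force: [0.5, 0.1, -1.6]
grip_width: 0.132
[0.57090942 0.17944221 0.24378471] [[-0.9974 -0.0726]
 [-0.0726  0.9974]]
mould[161. 162.] 590 c [516.   37.6] size [  4.6 123.6] ang 3.4 mean [515.6  43.4] z 0.1245
mould[286. 177.] 193 c [524.1 146.8] size [ 2.7 35.2] ang 4.8 mean [524.  146.4] z 0.1239
mould[342. 176.] 247 c [521.1 190.1] size [ 2.2 48.8] ang 4.3 mean [521.  189.2] z 0.1239
mould[128. 286.] 2317 c [618.3  -3.9] size [102.1  72.6] ang 45.2 mean [625.9   6.8] z 0.1267
```

View pics/w3.png

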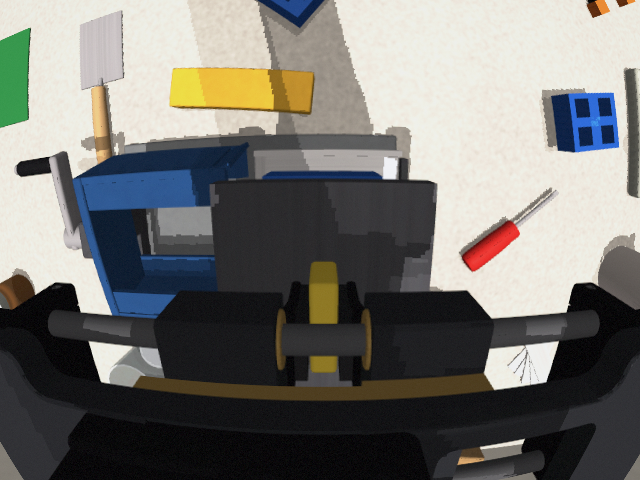

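The cover is held above the mould. A strip of the mould shows at (264–382,176), and the cover's far edges are at (212–436,182). I measure both in the tool frame.

Run:
```python
from h import *
im,P=cloud('wrist'); z0=np.load('wrist.npz'); M=R.from_rotvec(z0['rot']).as_matrix()
hsv=cv2.cvtColor(im,cv2.COLOR_RGB2HSV).astype(int); H,S=hsv[...,0],hsv[...,1]
L=(P-z0['pos'])@M*1000
z=np.nan_to_num(P[...,2],nan=-1)
b=np.zeros(z.shape,bool); b[160:200,250:400]=1
m=b&(z>.115)&(z<.13)&(H>95)&(S>80)
q=L[m]; print('mould strip tool x max',np.percentile(q[:,0],[90,99,100]).round(1),'y',np.percentile(q[:,1],[0,1,99,100]).round(1), m.sum())
b[:]=0; b[175:330,200:445]=1
m=b&(z>.225)&(z<.245)
q=L[m]; print('cover top z',np.median(P[m][:,2]).round(4),'x',np.percentile(q[:,0],[0,1,99,100]).round(1),'y',np.percentile(q[:,1],[0,1,99,100]).round(1))
ys,xs=np.where(m)
e=[(L[(m)&(np.abs(L[...,1]-c)<4)][:,0].max().round(1)) for c in (-40,-20,0,20,40)]; print('near edge x',e)
e=[(L[m&(np.abs(L[...,0]-c)<3)][:,1].min().round(1),L[m&(np.abs(L[...,0]-c)<3)][:,1].max().round(1)) for c in (10,20,30,40,50)]; print('y edges',e)
```

```text
mould strip tool x max [49.7 50.  50.1] y [-47.7 -46.7  41.8  43. ] 466
cover top z 0.238 x [-3.6  4.  57.7 58. ] y [-54.6 -52.9  50.9  52.6]
near edge x [np.float64(57.8), np.float64(57.9), np.float64(57.8), np.float64(58.0), np.float64(58.0)]
y edges [(np.float64(-54.3), np.float64(51.9)), (np.float64(-54.1), np.float64(52.2)), (np.float64(-54.3), np.float64(52.1)), (np.float64(-54.1), np.float64(52.1)), (np.float64(-54.2), np.float64(52.1))]
```

```bash
python3 -m jog '[[[0,-0.02,-0.035,0.5,0],[0,0,0,0.6,0],[0,0,0,0.6,0],[0,0,0,0.4,0],[0,0,0,0,0],[0,0,0,0.12,0],[0,0,0,0.12,0],[0,0,0,0.1,0],[0,0,0,0,0]]]'; python3 -m jog '[[[0,0,0,0.06,0],[0,0,0,0.06,0],[0,0,0,0.05,0],[0,0,0,0,0]]]'
```

```text
time: 12.98
position: [0.5727, 0.1768, 0.1467]
tool_rot: [0.111, -3.139, 0.0]
ft_force: [0.0, -0.2, -2.4]
grip_width: 0.132
time: 13.48
position: [0.5728, 0.1768, 0.1399]
tool_rot: [0.111, -3.139, 0.0]
ft_force: [0.2, 0.3, -1.5]
grip_width: 0.139
```

```bash
python3 -m jog '[[[0,0,0,0.03,0],[0,0,0,0.03,0],[0,0,0,0,0],[0,0,0,0,0],[0,0,0,0,0]]]'
```

```text
time: 14.1
position: [0.573, 0.1769, 0.1379]
tool_rot: [-0.111, 3.139, 0.0]
ft_force: [0.2, 0.0, -1.6]
grip_width: 0.135
```

```bash
python3 -m jog '[[[0.5,0,0,0,0],[0.5,0,0,0,0],[0.5,0,0,0,0],[0.5,0,0,0,0],[0.5,0,0,-0.8,0],[0.5,0,0,-0.8,0],[0.5,0,0,-0.8,0],[0.5,0,0,-0.8,0],[0.5,0,0,-0.5,0],[0.5,0,0,0,0]]]'
python3 - <<'E'
from h import *
s=get_state();print(s['position'],s['joint_positions'].round(2))
snap('wrist','w4.png')
comps('wrist',lambda H,S,V,z:(z>.127)&(z<.14)&(S<90),'cover',1000)
comps('wrist',lambda H,S,V,z:(z>.115)&(z<.127)&(H>95)&(S>100),'blue',20)
comps('wrist',lambda H,S,V,z:(V<70)&(z>.09)&(z<.14),'handle',60,box=(0,100,90,260))
E
```

```text
time: 15.35
position: [0.5738, 0.1771, 0.2876]
tool_rot: [-0.111, 3.136, 0.002]
ft_force: [0.5, 0.5, -0.1]
grip_width: 0.501
[0.57383602 0.17709258 0.28758647] [-0.58  0.19  0.28  1.49 -0.05  1.46  1.34]
cover[323. 223.] 14476 c [574.5 176.1] size [118.8 107.2] ang 4.1 mean [570.8 176. ] z 0.1321
blue[170. 154.] 232 c [515.8  28.5] size [ 2.6 83. ] ang 4.0 mean [515.7  30. ] z 0.1211
blue[215. 152.] 32 c [512.5  74.6] size [ 2.5 10.3] ang 2.3 mean [512.7  74.8] z 0.122
blue[224. 151.] 21 c [511.7  83.6] size [1.6 7.5] ang 1.4 mean [511.8  83.6] z 0.1217
blue[233. 151.] 21 c [511.5  91.1] size [6.6 1.7] ang 87.2 mean [511.5  91.8] z 0.1221
blue[127. 158.] 21 c [519.2 -16.8] size [11.4  1.5] ang 89.0 mean [519.2 -17. ] z 0.12
blue[133. 234.] 399 c [594.5 -11.9] size [75.8  4.8] ang 6.7 mean [594.3 -12.1] z 0.1215
blue[178. 287.] 469 c [644.2  34.6] size [ 9.6 88.9] ang 4.4 mean [645.   35.8] z 0.1256
blue[235. 292.] 364 c [644.1  94.8] size [16.4 34.1] ang 5.5 mean [644.2  96.4] z 0.1254
handle[ 61. 159.] 430 c [518.5 -98.6] size [14.3 49.6] ang 3.9 mean [518.6 -98. ] z 0.1261
```

The cover is seated and flat: top at 0.132, centre within 2 mm of the mould, yaw 4.1°. Next is the crank.

```bash
python3 -m jog '[[[0.5,0.233,-0.847,0,0],[0.5,0.233,-0.847,0,0],[0.5,0.233,-0.847,0,0],[0.5,0.233,-0.847,0,0],[0.5,0.233,-0.847,0,0],[0.5,0.233,-0.847,0,0],[0.5,0.233,-0.847,0,0],[0.5,0.233,-0.847,0,0],[0.5,0,0,0,1],[0.5,0,0,0,1]]]'; python3 -m jog '[[[0.5,0,0,0,1],[0.5,0,0,0,1],[0.5,0,0,0,1],[0.5,0,0,0,1],[0.5,0,0,0,1],[0.5,0,0,0,1],[0.5,0,0,0,1],[0.5,0,0,0,1],[0.5,0,0,0,1],[0.5,0,0,0,1]]]';python3 -m jog '[[[0.5,0,0,0,1],[0.5,0,0,0,1],[0.5,0,0,0,1],[0.5,0,0,0,1],[0.5,0,0,0,1],[0.5,0,0,0,1],[0.5,0,0,0,0],[0.5,0,0,0,0]]]'
python3 - <<'E'
from h import *
s=get_state();print(s['position'],s['joint_positions'].round(2),R.from_rotvec(s['tool_rot']).as_matrix()[:2,:2].round(3))
snap('wrist')
comps('wrist',lambda H,S,V,z:(V<70)&(z>.09)&(z<.14),'handle',60)
im,P=cloud('wrist');z=P[...,2]
q=P[(P[...,0]>.50)&(P[...,0]<.535)&(P[...,1]>-.12)&(P[...,1]<-.08)&(z>.09)&(z<.15)]
print(q.min(0),q.max(0),np.median(q,0))
E
```

```text
time: 16.65
position: [0.5168, -0.0992, 0.2841]
tool_rot: [-0.17, -3.135, -0.0]
ft_force: [0.0, 0.5, 0.8]
grip_width: 0.501
time: 17.9
position: [0.5169, -0.0986, 0.284]
tool_rot: [-1.477, -2.77, 0.002]
ft_force: [0.1, 0.0, -1.5]
grip_width: 0.502
time: 18.9
position: [0.5173, -0.0987, 0.285]
tool_rot: [-2.139, -2.299, 0.001]
ft_force: [-0.2, -0.3, -0.6]
grip_width: 0.499
[ 0.51730247 -0.09865754  0.2849697 ] [-0.35  0.02  0.5   1.67 -0.01  1.45  0.22] [[-0.072  0.997]
 [ 0.997  0.072]]
handle[332.  72.] 1877 c [514.3  40.5] size [ 13.3 136.2] ang 5.3 mean [514.1  38.6] z 0.1173
handle[622.  42.] 1709 c [845.7 145. ] size [ 41.1 112.6] ang 28.2 mean [843.7 146.1] z 0.1085
handle[387. 162.] 154 c [570.8 -38.1] size [ 3.5 18.7] ang 0.4 mean [570.4 -38.2] z 0.111
handle[326. 226.] 898 c [ 518.8 -100.3] size [15.2 49.2] ang 4.4 mean [518.9 -98.8] z 0.1262
handle[  2. 465.] 106 c [-164.2 -697.3] size [79.9 19. ] ang 68.2 mean [-152.8 -679.2] z 0.1023
handle[516. 478.] 68 c [ 867.8 -503.8] size [ 3.  69.1] ang 67.6 mean [ 868.  -503.8] z 0.096
[ 0.50967134 -0.11993391  0.12002031] [ 0.52785414 -0.08008452  0.12900581] [ 0.51893895 -0.09967899  0.12621908]
```

```bash
python3 -m jog '[[[0.5,-0.04,0.04,0.76,0],[0.5,0,0,0.77,0],[0.5,0,0,0.77,0],[0.5,0,0,0.77,0],[0.5,0,0,0.77,0],[0.5,0,0,0.76,0],[0.5,0,0,0,0],[0,0,0,0,0],[0,0,0,0,0],[0,0,0,0,0]]]' 30;python3 -m jog '[[[0,0,0,0,0],[0,0,0,0,0],[0,0,0,0,0],[0,0,-0.01,0.1,0],[0,0,-0.01,0.1,0],[0,0,-0.01,0.1,0],[0,0,0,0.1,0],[0,0,0,0.02,0],[0,0,0,0,0]]]'
```

```text
time: 20.2
position: [0.5202, -0.1003, 0.1029]
tool_rot: [2.141, 2.298, 0.002]
ft_force: [-0.1, -0.4, -0.3]
grip_width: 0.243
time: 21.32
position: [0.5181, -0.1004, 0.0868]
tool_rot: [-2.141, -2.298, -0.001]
ft_force: [-8.2, 2.4, 17.7]
grip_width: 0.171
```

The cradle is level, with the stop felt at 17.7 N. I release and go back to the cover's fin.

```bash
python3 -m jog '[[[0.5,0,0,0,0],[0.5,0,0,0,0],[0.5,0,0,0,0],[0.5,0,0,0,0],[0.5,0,0,-0.9,0],[0.5,0,0,-1,0],[0.5,0,0,-1,0],[0.5,0,0,-1,0],[0.5,0,0,-1,0],[0.5,0,0,0,-1]]]';python3 -m jog '[[[0.5,0,0,0,-1],[0.5,0,0,0,-1],[0.5,0,0,0,-1],[0.5,0,0,0,-1],[0.5,0,0,0,-1],[0.5,0,0,0,-1],[0.5,0,0,0,-1],[0.5,0,0,0,-1],[0.5,0,0,0,-1],[0.5,0,0,0,-1]]]';python3 -m jog '[[[0.5,0,0,0,-1],[0.5,0,0,0,-1],[0.5,0,0,0,-1],[0.5,0,0,0,-1],[0.5,0,0,0,-1],[0.5,0,0,0,-1],[0.5,0,0,0,-1],[0.5,0,0,0,0],[0.5,0,0,0,0]]]'
python3 - <<'E'
from h import *
s=get_state();M=R.from_rotvec(s['tool_rot']).as_matrix();print(s['position'],M[:2,:2].round(4))
print((np.array([.5745,.1761,0.138])-s['position'])@M/.04)
snap('wrist','w5.png')
comps('wrist',lambda H,S,V,z:(z>.12)&(z<.14)&(S<90),'cover',1000)
comps('wrist',lambda H,S,V,z:(z>.13)&(z<.16)&(H>95)&(S>100),'blue',200)
comps('wrist',lambda H,S,V,z:(V<70)&(z>.09)&(z<.14),'handle',60)
E
```

```text
time: 22.58
position: [0.5201, -0.1008, 0.2845]
tool_rot: [2.034, 2.388, 0.007]
ft_force: [-0.1, 0.4, -0.6]
grip_width: 0.503
time: 23.82
position: [0.5182, -0.1003, 0.2807]
tool_rot: [-0.834, -3.029, -0.0]
ft_force: [-0.5, -0.4, 0.1]
grip_width: 0.498
time: 24.95
position: [0.5182, -0.1003, 0.2809]
tool_rot: [0.109, -3.14, -0.0]
ft_force: [-0.4, 0.2, 0.3]
grip_width: 0.501
[ 0.51815924 -0.10032357  0.28086064] [[-0.9976 -0.0691]
 [-0.0691  0.9976]]
[-1.88291756  6.7964982   3.5718526 ]
cover[569. 273.] 3991 c [552.2 174.4] size [ 74.2 108.5] ang 4.0 mean [544.3 161.7] z 0.1321
blue[465. 255.] 4880 c [546.7  42.4] size [ 71.2 138.1] ang 5.4 mean [530.7  29.8] z 0.1386
handle[324. 222.] 816 c [ 517.  -100.1] size [14.5 46.9] ang 4.0 mean [ 516.2 -100.4] z 0.1108
handle[442. 244.] 2548 c [525.1  19. ] size [ 62.1 171.7] ang 32.5 mean [527.7  13.8] z 0.115
handle[550. 265.] 944 c [548.7 172.9] size [ 67.  105.9] ang 4.1 mean [541.2 141.8] z 0.123
```

```bash
python3 -m jog '[[[0.5,-0.235,0.85,0,0],[0.5,-0.235,0.85,0,0],[0.5,-0.235,0.85,0,0],[0.5,-0.235,0.85,0,0],[0.5,-0.235,0.85,0,0],[0.5,-0.235,0.85,0,0],[0.5,-0.235,0.85,0,0],[0.5,-0.235,0.85,0,0],[0.5,0,0,0.9,0],[0.5,0,0,0.9,0]]]';python3 -m jog '[[[0.5,0,0,0.9,0],[0.5,0,0,0.85,0],[0.5,0,0,0,0],[0,0,0,0,0],[0,0,0,0,0],[0,0,0,0,0],[0,0,0,0,0],[0,0,0,0,0],[0,0,0,0,0]]]' 30;python3 - <<'E'
from h import *
s=get_state();M=R.from_rotvec(s['tool_rot']).as_matrix();print(s['position'],M[:2,:2].round(4),s['ft_force'].round(1),s['grip_width'])
O=np.array([.5822,.0471]);X=np.array([.9974,.0715]);Y=np.array([-.0715,.9974])
d=s['position'][:2]-O;print('stand',d@X,d@Y)
E
```

```text
time: 26.25
position: [0.5743, 0.1771, 0.2082]
tool_rot: [-0.112, 3.139, 0.0]
ft_force: [0.1, -0.7, -0.5]
grip_width: 0.501
time: 27.38
position: [0.5742, 0.1766, 0.1395]
tool_rot: [-0.111, 3.139, 0.001]
ft_force: [-0.3, 1.3, 3.6]
grip_width: 0.137
[0.57420919 0.17655483 0.13949753] [[-0.9975 -0.0707]
 [-0.0707  0.9975]] [-0.3  1.3  3.6] 0.1370067305272969
stand 0.0012859864835940964 0.12968959050735718
```

```bash
python3 -m jog '[[[0,0.03,-0.15,0,0],[0,0,-0.2,0,0],[0,0,-0.2,0,0],[0,0,-0.2,0,0],[0,0,-0.2,0,0],[0,0,-0.2,0,0],[0,0,-0.2,0,0],[0,0,-0.2,0,0],[0,0,-0.2,0,0]]]'; python3 -m jog '[[[0,0,-0.2,0.01,0],[0,0,-0.2,0.01,0],[0,0,-0.2,0,0],[0,0,-0.2,0,0],[0,0,-0.2,0,0],[0,0,-0.2,0,0],[0,0,0,0,0]]]'
```

```text
time: 28.5
position: [0.5778, 0.1088, 0.1396]
tool_rot: [-0.113, 3.138, 0.006]
ft_force: [0.1, 5.4, 3.2]
grip_width: 0.136
time: 29.38
position: [0.581, 0.0574, 0.138]
tool_rot: [0.109, -3.139, 0.001]
ft_force: [0.4, 1.6, 2.7]
grip_width: 0.132
```

```bash
python3 -m jog '[[[0,0,-0.1,0,0],[0,0,-0.1,0,0],[0,0,-0.12,0,0],[0,0,0,0,0],[0,0,0,0,0]]]'; python3 -m jog '[[[0.5,0,0,0,0],[0.5,0,0,0,0],[0.5,0,0,0,0],[0.5,0,0,0,0],[0.5,0,0,-0.8,0],[0.5,0,0,-0.8,0],[0.5,0,0,-0.8,0],[0.5,0,0,-0.8,0],[0.5,0,0,-0.5,0],[0.5,0,0,0,0]]]'
python3 - <<'E'
from h import *
s=get_state();M=R.from_rotvec(s['tool_rot']).as_matrix();print(s['position'],M[:2,:2].round(4))
snap('wrist','w6.png')
comps('wrist',lambda H,S,V,z:(z>.145)&(z<.175)&(S>100)&(H<40),'fin',150)
E
```

```text
time: 30.0
position: [0.582, 0.0448, 0.138]
tool_rot: [0.11, -3.139, 0.002]
ft_force: [-0.5, 1.6, 0.2]
grip_width: 0.139
time: 31.25
position: [0.583, 0.0456, 0.2879]
tool_rot: [-0.111, 3.136, 0.001]
ft_force: [0.6, -0.5, -0.2]
grip_width: 0.499
[0.5829635  0.04563002 0.28786226] [[-0.9975 -0.0704]
 [-0.0704  0.9975]]
fin[322. 233.] 770 c [582.2  43.9] size [43.8 11.3] ang 4.0 mean [580.7  44. ] z 0.1604
```

View pics/w6.png

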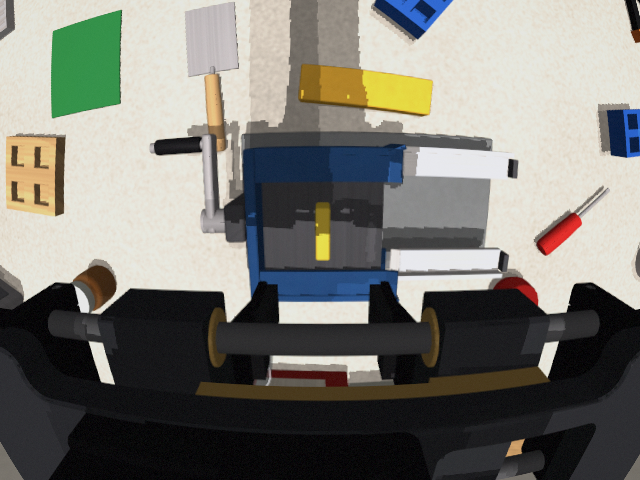

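View: the pair is fully in the level cradle, with the yellow fin at (322,233) and stand y ≈ -3 mm. The handle is at (180,147). Next I grip the crank.

```bash
python3 -m jog '[[[0.5,0.475,-0.88,0,0],[0.5,0.475,-0.88,0,0],[0.5,0.475,-0.88,0,0],[0.5,0.475,-0.88,0,0],[0.5,0,0,0,1],[0.5,0,0,0,1],[0.5,0,0,0,1],[0.5,0,0,0,1],[0.5,0,0,0,1],[0.5,0,0,0,1]]]'; python3 -m jog '[[[0.5,0,0,0,1],[0.5,0,0,0,1],[0.5,0,0,0,1],[0.5,0,0,0,1],[0.5,0,0,0,1],[0.5,0,0,0,1],[0.5,0,0,0,1],[0.5,0,0,0,1],[0.5,0,0,0,1],[0.5,0,0,0,1]]]';python3 -m jog '[[[0.5,0,0,0,1],[0.5,0,0,0,1],[0.5,0,0,0,0],[0.5,0,0,0,0]]]'
python3 - <<'E'
from h import *
s=get_state();M=R.from_rotvec(s['tool_rot']).as_matrix();print(s['position'],M[:2,:2].round(4))
print((np.array([.517,-.1003,0.086])-s['position'])@M/.04)
E
```

```text
time: 32.55
position: [0.5154, -0.1, 0.2844]
tool_rot: [-0.709, -3.058, 0.001]
ft_force: [0.4, -0.0, 0.3]
grip_width: 0.495
time: 33.8
position: [0.5154, -0.0999, 0.2844]
tool_rot: [-1.935, -2.472, 0.003]
ft_force: [-0.6, -0.6, 0.6]
grip_width: 0.502
time: 34.3
position: [0.5158, -0.1, 0.2853]
tool_rot: [-2.139, -2.299, 0.001]
ft_force: [0.2, 0.1, 0.2]
grip_width: 0.498
[ 0.51577513 -0.1000325   0.28534595] [[-0.0719  0.9974]
 [ 0.9974  0.0719]]
[-0.00933662  0.03660486  4.98360407]
```

```bash
python3 -m jog '[[[0.5,0,0.03,0.83,0],[0.5,0,0,0.83,0],[0.5,0,0,0.83,0],[0.5,0,0,0.83,0],[0.5,0,0,0.83,0],[0.5,0,0,0.83,0],[0.5,0,0,0,0],[0,0,0,0,0],[0,0,0,0,0],[0,0,0,0,0]]]' 30;python3 -m jog '[[[0,0,0,0,0],[0,0,0,0,0],[0,0,0,0,0],[0,0,0,0,0]]]';python3 -m jog '[[[0,0,0.010,-0.196,0],[0,0,0.031,-0.194,0],[0,0,0.051,-0.190,0],[0,0,0.070,-0.183,0],[0,0,0.089,-0.175,0],[0,0,0.107,-0.165,0]]]'
```

```text
time: 35.55
position: [0.5182, -0.1, 0.0881]
tool_rot: [2.14, 2.298, 0.002]
ft_force: [-0.3, -0.1, -0.5]
grip_width: 0.243
time: 36.05
position: [0.518, -0.1, 0.0877]
tool_rot: [2.141, 2.298, 0.002]
ft_force: [-0.2, 0.2, 5.9]
grip_width: 0.173
time: 36.8
position: [0.5312, -0.099, 0.1307]
tool_rot: [-2.141, -2.298, 0.002]
ft_force: [4.0, -1.2, -11.2]
grip_width: 0.175
```

```bash
python3 -m jog '[[[0,0,0.124,-0.153,0],[0,0,0.139,-0.139,0],[0,0,0.153,-0.124,0],[0,0,0.165,-0.107,0],[0,0,0.175,-0.089,0],[0,0,0.183,-0.070,0],[0,0,0.190,-0.051,0],[0,0,0.194,-0.031,0],[0,0,0.196,-0.010,0]]]';python3 -m jog '[[[0,0,0.196,0.010,0],[0,0,0.194,0.031,0],[0,0,0.190,0.051,0],[0,0,0.183,0.070,0],[0,0,0.175,0.089,0],[0,0,0.165,0.107,0],[0,0,0.153,0.124,0]]]'
```

```text
time: 37.92
position: [0.5924, -0.0944, 0.1629]
tool_rot: [-2.141, -2.298, -0.0]
ft_force: [-4.8, -0.5, -1.3]
grip_width: 0.173
time: 38.8
position: [0.6427, -0.0907, 0.1438]
tool_rot: [-2.141, -2.298, -0.001]
ft_force: [-7.0, 0.6, 0.4]
grip_width: 0.171
```

```bash
python3 -m jog '[[[0,0,0.139,0.139,0],[0,0,0.124,0.153,0],[0,0,0.107,0.165,0],[0,0,0.089,0.175,0],[0,0,0.070,0.183,0],[0,0,0.051,0.190,0],[0,0,0.031,0.194,0],[0,0,0.010,0.196,0],[0,0,0,0.06,0],[0,0,0,0,0]]]'
```

```text
time: 40.05
position: [0.6678, -0.0888, 0.0877]
tool_rot: [-2.141, -2.299, -0.002]
ft_force: [-9.9, 0.9, 10.4]
grip_width: 0.174
```

The handle travelled 150 mm across and back to its starting height, with stop force felt, so a≈π. I release and go to look at the orange fin.

```bash
python3 -m jog '[[[0.5,0,0,0,0],[0.5,0,0,0,0],[0.5,0,0,0,0],[0.5,0,0,0,0],[0.5,0,0,-1,0],[0.5,0,0,-1,0],[0.5,0,0,-1,0],[0.5,0,0,-1,0],[0.5,0,0,-1,0],[0.5,0,0,0,-1]]]';python3 -m jog '[[[0.5,0,0,0,-1],[0.5,0,0,0,-1],[0.5,0,0,0,-1],[0.5,0,0,0,-1],[0.5,0,0,0,-1],[0.5,0,0,0,-1],[0.5,0,0,0,-1],[0.5,0,0,0,-1],[0.5,0,0,0,-1],[0.5,0,0,0,-1]]]';python3 -m jog '[[[0.5,0,0,0,-1],[0.5,0,0,0,-1],[0.5,0,0,0,-1],[0.5,0,0,0,-1],[0.5,0,0,0,-1],[0.5,0,0,0,-1],[0.5,0,0,0,-1],[0.5,1,0.6,0,0],[0.5,1,0.6,0,0],[0.5,0,0,0,0]]]'
python3 - <<'E'
from h import *
s=get_state();M=R.from_rotvec(s['tool_rot']).as_matrix();print(s['position'],M[:2,:2].round(4))
snap('wrist','w7.png')
comps('wrist',lambda H,S,V,z:(z>.145)&(z<.18)&(S>100)&(H<40),'fin',150)
comps('wrist',lambda H,S,V,z:(V<70)&(z>.09)&(z<.14),'handle',60)
E
```

```text
time: 41.3
position: [0.6691, -0.09, 0.2892]
tool_rot: [2.033, 2.387, 0.007]
ft_force: [0.7, -0.2, -0.3]
grip_width: 0.501
time: 42.55
position: [0.6673, -0.0894, 0.2844]
tool_rot: [0.834, 3.029, 0.0]
ft_force: [-0.5, -0.9, -0.3]
grip_width: 0.499
time: 43.8
position: [0.582, -0.0451, 0.2849]
tool_rot: [0.115, -3.139, -0.003]
ft_force: [0.7, 0.2, 0.5]
grip_width: 0.499
[ 0.58196925 -0.04510828  0.28489068] [[-0.9973 -0.0734]
 [-0.0734  0.9973]]
fin[432. 235.] 941 c [574.6  44.8] size [43.8 11.6] ang 4.1 mean [573.5  43.2] z 0.1626
handle[349. 172.] 182 c [534.7 -26.4] size [ 7.6 35.8] ang 81.5 mean [531.8 -26.5] z 0.1184
handle[487. 160.] 78 c [508.1  99.4] size [ 2.  16.2] ang 17.3 mean [507. 103.] z 0.1189
handle[349. 210.] 148 c [566.1 -24.3] size [31.4  2.1] ang 4.4 mean [565.5 -24.2] z 0.122
handle[372. 232.] 377 c [589.3   0.6] size [81.5  1. ] ang 4.3 mean [5.869e+02 4.000e-01] z 0.1105
handle[331. 214.] 243 c [572.2 -39.1] size [ 5.8 20.4] ang 5.2 mean [571.4 -39.4] z 0.1186
handle[347. 264.] 160 c [620.5 -20.2] size [56.1  1.2] ang 4.3 mean [617.6 -20.6] z 0.1178
handle[288. 301.] 270 c [664.9 -75. ] size [14.3 19.2] ang 6.9 mean [663.5 -75.2] z 0.1106
```

View pics/w7.png

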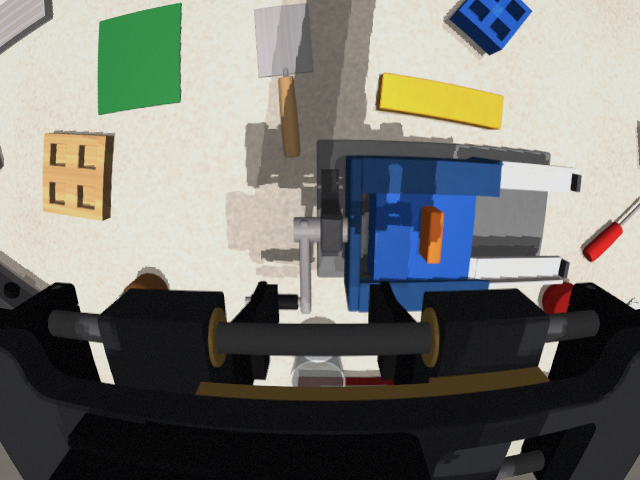

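View: the cradle is inverted, the mould is upside down with the orange fin at (432,235), and the crank is on the far side. Stand coordinates of the mould are x -7.7, y -1.8 mm. I grip the fin and pull.

```bash
python3 -m jog '[[[0.5,0.02,0.76,0,0],[0.5,0,0.75,0,0],[0.5,0,0.75,0,0],[0.5,0,0,0.9,0],[0.5,0,0,0.9,0],[0.5,0,0,0.9,0],[0.5,0,0,0.9,0],[0.5,0,0,0,0],[0,0,0,0,0],[0,0,0,0,0]]]' 30;python3 -m jog '[[[0,0,0,0,0],[0,0,0,0,0],[0,0,0,0,0],[0,0,0,0,0],[0,0,0,0,0]]]'; python3 -m jog '[[[0,0,0.1,0,0],[0,0,0.15,0,0],[0,0,0.15,0,0],[0,0,0.15,0,0],[0,0,0.2,0,0],[0,0,0.2,0,0]]]'
```

```text
time: 45.1
position: [0.5781, 0.0429, 0.1423]
tool_rot: [-0.11, 3.137, 0.0]
ft_force: [-0.2, 0.3, 0.5]
grip_width: 0.35
time: 45.72
position: [0.5774, 0.0447, 0.1416]
tool_rot: [-0.113, 3.138, 0.003]
ft_force: [0.3, 6.4, 6.1]
grip_width: 0.133
time: 46.48
position: [0.576, 0.0727, 0.1419]
tool_rot: [-0.1, 3.137, -0.013]
ft_force: [0.9, -4.6, 5.6]
grip_width: 0.136
```

```bash
python3 -m jog '[[[0,0,0.2,0,0],[0,0,0.2,0,0],[0,-0.02,0.2,0,0],[0,-0.02,0.2,0,0],[0,-0.02,0.2,0,0],[0,0,0.2,0,0]]]'; python3 -m jog '[[[0,0,0.2,0,0],[0,0,0.2,0,0],[0,0,0.2,0,0],[0,0,0.2,0,0],[0,0,0.2,0,0],[0,0,0.2,0,0],[0,0,0,0,0],[0,0,0,0,0]]]'
python3 - <<'E'
from h import *
s=get_state()
O=np.array([.5822,.0471]);X=np.array([.9974,.0715]);Y=np.array([-.0715,.9974])
d=s['position'][:2]-O;print('stand',d@X,d@Y,s['tool_rot'])
E
```

```text
time: 47.22
position: [0.5747, 0.1228, 0.1413]
tool_rot: [-0.105, 3.138, -0.012]
ft_force: [0.3, -5.9, 5.4]
grip_width: 0.134
time: 48.22
position: [0.5708, 0.1728, 0.1408]
tool_rot: [-0.107, 3.139, -0.007]
ft_force: [0.7, -6.0, 4.9]
grip_width: 0.133
stand -0.002366180741442068 0.1262300950451016 [-0.10659238  3.13872962 -0.00719351]
```

```bash
python3 -m jog '[[[0,0,0.12,0,0],[0,0,0.12,0,0],[0,0,0,0.02,0],[0,0,0,0.02,0],[0,0,0,0,0],[0,0,0,0,0],[0,0,0,0,0]]]'
python3 - <<'E'
from h import *
s=get_state()
O=np.array([.5822,.0471]);X=np.array([.9974,.0715]);Y=np.array([-.0715,.9974])
d=s['position'][:2]-O;print('stand',d@X,d@Y,s['tool_rot'])
snap('side','s2.png');im=cv2.imread('pics/s2.png')[150:300,200:400];cv2.imwrite('pics/s2c.png',cv2.resize(im,None,fx=4,fy=4,interpolation=2))
E
```

```text
time: 49.1
position: [0.5702, 0.1819, 0.1407]
tool_rot: [-0.106, 3.138, -0.007]
ft_force: [-1.6, -7.7, 10.8]
grip_width: 0.136
stand -0.002279662727549295 0.13534243723969977 [-0.10572293  3.13842543 -0.00730765]
```

View pics/s2c.png

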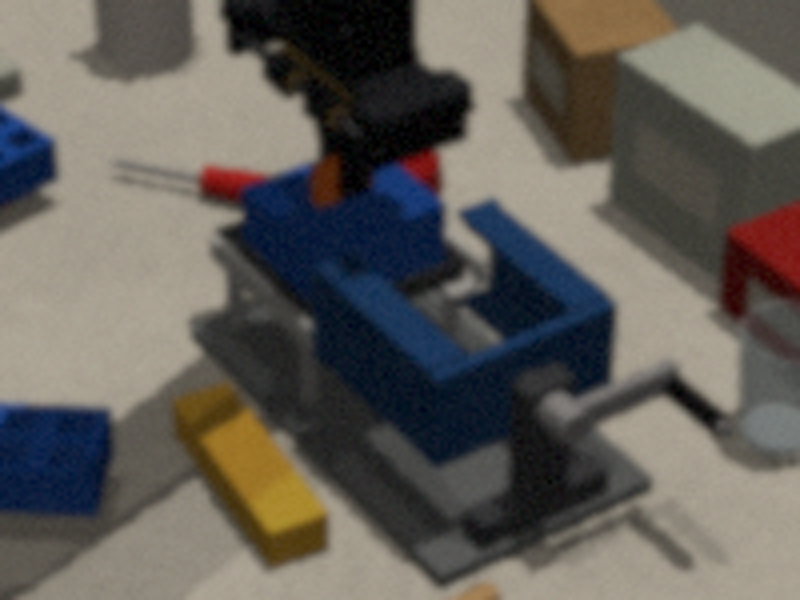

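View: the inverted pair is out on the ledge and clear of the cradle, with the gripper on the orange fin. I lift straight up, slowly.

```bash
python3 -m jog '[[[0,0,0,-0.02,0],[0,0,-0.03,-0.02,0],[0,0,0,-0.05,0],[0,0,0,-0.1,0],[0,0,0,-0.15,0],[0,0,0,-0.15,0],[0,0,0,-0.15,0],[0,0,0,-0.15,0],[0,0,0,-0.15,0],[0,0,0,-0.2,0]]]'; python3 -m jog '[[[0,0,0,-0.3,0],[0,0,0,-0.4,0],[0,0,0,-0.6,0],[0,0,0,-0.8,0],[0,0,0,-0.8,0],[0,0,0,-0.5,0],[0,0,0,0,0],[0,0,0,0,0]]]'
python3 - <<'E'
from h import *
s=get_state();M=R.from_rotvec(s['tool_rot']).as_matrix();print(s['position'],M[:2,:2].round(4),s['joint_positions'].round(2))
snap('side','s3.png');im=cv2.imread('pics/s3.png')[130:300,190:400];cv2.imwrite('pics/s3c.png',cv2.resize(im,None,fx=3.5,fy=3.5,interpolation=2))
E
```

```text
time: 50.4
position: [0.5691, 0.1852, 0.185]
tool_rot: [0.111, -3.14, -0.0]
ft_force: [-0.8, 0.4, -3.2]
grip_width: 0.139
time: 51.4
position: [0.5688, 0.1851, 0.3199]
tool_rot: [0.111, -3.139, 0.0]
ft_force: [0.7, -0.1, -3.8]
grip_width: 0.132
[0.56879003 0.18506869 0.31990412] [[-0.9975 -0.0706]
 [-0.0706  0.9975]] [-0.43  0.18  0.08  1.43 -0.01  1.53  1.29]
```

View pics/s3c.png

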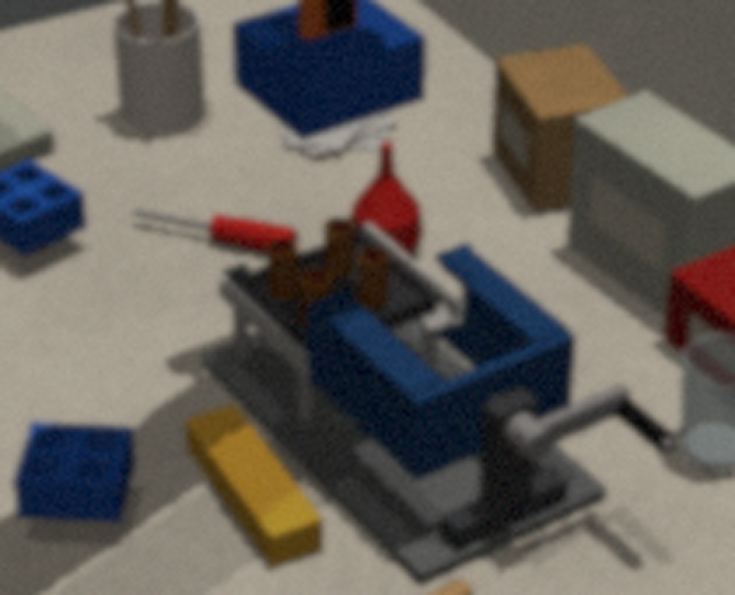

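View: all four plugs stand upright on the cover tray on the ledge, and the mould is lifted clear. I carry it to the mat.

```bash
python3 -m jog '[[[0,0.387,-0.913,0,0],[0,0.387,-0.913,0,0],[0,0.387,-0.913,0,0],[0,0.387,-0.913,0,0],[0,0.387,-0.913,0,0],[0,0.387,-0.913,0,0],[0,0.387,-0.913,0,0]]]'; python3 -m jog '[[[0,0.387,-0.913,0,0],[0,0.387,-0.913,0,0],[0,0.387,-0.913,0,0],[0,0.387,-0.913,0,0],[0,0.387,-0.913,0,0],[0,0.387,-0.913,0,0],[0,0,0,0,0],[0,0,0,0,0]]]'
python3 - <<'E'
from h import *
s=get_state();M=R.from_rotvec(s['tool_rot']).as_matrix();print(s['position'],M[:2,:2].round(4),s['joint_positions'].round(2))
print((np.array([.4016,-.3027,0.0])-s['position'])@M/.04)
snap('wrist');snap('side');snap('scene')
comps('wrist',lambda H,S,V,z:(H>45)&(H<85)&(S>120)&(z<.02),'wmat',100)
comps('wrist',lambda H,S,V,z:(H>8)&(H<24)&(S>60)&(z>.014)&(z<.028),'wrack',500)
comps('scene',lambda H,S,V,z:(H>45)&(H<85)&(S>120)&(z<.02),'scmat',100)
comps('side',lambda H,S,V,z:(H>8)&(H<24)&(S>60)&(z>.014)&(z<.028),'sirack',500)
E
```

```text
time: 52.32
position: [0.478, -0.0786, 0.3195]
tool_rot: [0.111, -3.138, -0.0]
ft_force: [0.5, -0.3, -3.7]
grip_width: 0.138
time: 53.32
position: [0.4018, -0.3017, 0.3197]
tool_rot: [0.111, -3.139, -0.002]
ft_force: [0.2, 0.0, -2.6]
grip_width: 0.137
[ 0.40184951 -0.30174363  0.31974992] [[-0.9975 -0.0708]
 [-0.0708  0.9975]] [ 0.02 -0.05  0.55  1.67  0.02  1.52  2.22]
[ 1.46433844e-03 -3.51932569e-02  7.99370859e+00]
wmat[325. 163.] 2729 c [ 353.7 -303.5] size [ 37.8 122.7] ang 4.4 mean [ 354.1 -302.6] z 0.0021
wrack[468. 264.] 555 c [473.7 -94.8] size [83.9 17.5] ang 9.8 mean [472.6 -95.1] z 0.0178
sirack[408. 377.] 1883 c [ 553.9 -387.5] size [116.8 116.3] ang 85.2 mean [ 550.9 -390.6] z 0.0226
```

```bash
python3 -m jog '[[[0,0,-0.03,0.78,0],[0,0,0,0.78,0],[0,0,0,0.78,0],[0,0,0,0.78,0],[0,0,0,0.78,0],[0,0,0,0.78,0],[0,0,0,0.78,0],[0,0,0,0.7,0],[0,0,0,0,0]]]'; python3 -m jog '[[[0,0,0,0.08,0],[0,0,0,0.08,0],[0,0,0,0.06,0],[0,0,0,0.04,0],[0,0,0,0,0]]]'
```

```text
time: 54.6
position: [0.4007, -0.3018, 0.0722]
tool_rot: [0.113, -3.135, -0.004]
ft_force: [0.5, -0.6, -2.2]
grip_width: 0.135
time: 55.22
position: [0.4019, -0.3038, 0.0638]
tool_rot: [-0.111, 3.14, 0.0]
ft_force: [0.3, -0.1, -3.2]
grip_width: 0.136
```

```bash
python3 -m jog '[[[0,0,0,0.03,0],[0,0,0,0.03,0],[0,0,0,0.02,0],[0,0,0,0,0],[0,0,0,0,0]]]'
```

```text
time: 55.85
position: [0.4021, -0.3038, 0.0607]
tool_rot: [-0.111, 3.139, 0.0]
ft_force: [-0.7, -0.5, -1.9]
grip_width: 0.137
```

```bash
python3 -m jog '[[[0,0,0,0.03,0],[0,0,0,0,0],[0.5,0,0,0,0],[0.5,0,0,0,0],[0.5,0,0,0,0],[0.5,0,0,0,0],[0.5,0,0,-0.8,0],[0.5,0,0,-1,0],[0.5,0,0,-1,0],[0.5,0,0,-1,0]]]'; python3 -m jog '[[[0.5,0,0,-1,0],[0.5,0,0,-1,0],[0.5,0,0,-1,0],[0.5,-0.5,0,0,0],[0.5,-0.5,0,0,0],[0.5,0,0,0,0],[0.5,0,0,0,0]]]'
python3 - <<'E'
from h import *
s=get_state();M=R.from_rotvec(s['tool_rot']).as_matrix();print(s['position'],M[:2,:2].round(4))
snap('wrist','w8.png')
comps('wrist',lambda H,S,V,z:(H>95)&(S>100)&(z>.045)&(z<.06),'mould',100)
comps('wrist',lambda H,S,V,z:(H>8)&(H<24)&(S>60)&(z>.014)&(z<.028),'wrack',500)
E
```

```text
time: 57.1
position: [0.4018, -0.3038, 0.2126]
tool_rot: [-0.111, 3.139, 0.0]
ft_force: [0.4, 0.0, -0.2]
grip_width: 0.497
time: 57.98
position: [0.441, -0.3013, 0.3311]
tool_rot: [0.11, -3.139, -0.0]
ft_force: [0.3, 0.7, -0.8]
grip_width: 0.501
[ 0.44104689 -0.30133103  0.33112404] [[-0.9976 -0.0698]
 [-0.0698  0.9976]]
mould[323. 169.] 6152 c [ 399.8 -304.4] size [103.6  92. ] ang 3.9 mean [ 398.7 -304.7] z 0.0521
mould[618. 158.] 1421 c [327.2 132.8] size [67.9 75.9] ang 55.9 mean [327.2 129.2] z 0.0555
wrack[470. 239.] 658 c [479.8 -93. ] size [94.  17.6] ang 8.2 mean [478.6 -94.3] z 0.0176
wrack[257. 270.] 3716 c [ 555.  -388.1] size [112.9 113.5] ang 85.8 mean [ 543.  -386.5] z 0.021
```

View pics/w8.png

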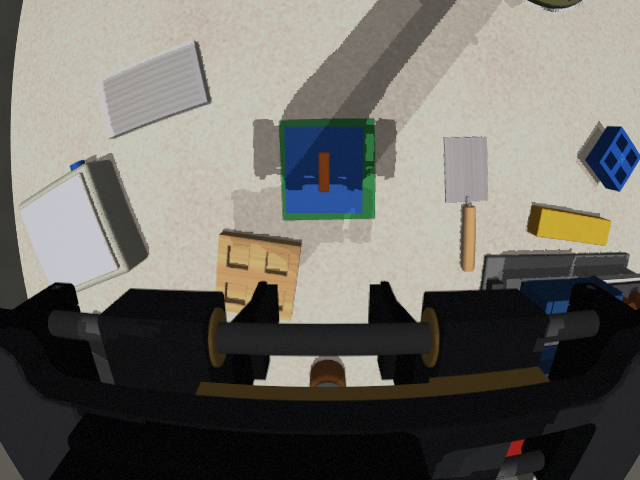

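View: the mould sits fin up at (323,169) on the mat, off centre by about 2 mm. The rack is at (257,270), centre (555,-388). Next I look at the plugs from above with the jaw turned along stand x.

```bash
python3 -m jog '[[[0.45,-0.311,0.915,0,0],[0.45,-0.311,0.915,0,0],[0.45,-0.311,0.915,0,0],[0.45,-0.311,0.915,0,0],[0.45,-0.311,0.915,0,0],[0.45,-0.311,0.915,0,0],[0.45,-0.311,0.915,0,0],[0.45,-0.311,0.915,0,0],[0.45,-0.311,0.915,0,0],[0.45,-0.311,0.915,0,0]]]'; python3 -m jog '[[[0.45,-0.311,0.915,0,0],[0.45,-0.311,0.915,0,0],[0.45,-0.311,0.915,0,0],[0.45,0,0,0,1],[0.45,0,0,0,1],[0.45,0,0,0,1],[0.45,0,0,0,1],[0.45,0,0,0,1],[0.45,0,0,0,1],[0.45,0,0,0,1]]]'; python3 -m jog '[[[0.45,0,0,0.2,1],[0.45,0,0,0.2,1],[0.45,0,0,0.2,1],[0.45,0,0,0.2,1],[0.45,0,0,0.2,1],[0.45,0,0,0,1],[0.45,0,0,0,1],[0.45,0,0,0,1],[0.45,0,0,0,1]]]'; python3 -m jog '[[[0.42,0,0,0,1],[0.42,0,0,0,1],[0.42,0,0,0,0],[0.42,0,0,0,0]]]'
cat > plugs.py <<'E'
from h import *
s=get_state();M=R.from_rotvec(s['tool_rot']).as_matrix();print(s['position'].round(4),M[:2,:2].round(4),s['grip_width'].round(3))
snap('wrist','w9.png')
im,P=cloud('wrist'); z=np.nan_to_num(P[...,2],nan=-1)
m=((z>.118)&(z<.132)&(P[...,1]>.12)&(P[...,1]<.25)&(P[...,0]>.5)&(P[...,0]<.64)).astype(np.uint8)
m=cv2.morphologyEx(m,cv2.MORPH_OPEN,np.ones((3,3)))
k,l,st,c=cv2.connectedComponentsWithStats(m)
for i in range(1,k):
    if st[i,4]<60: continue
    q=P[l==i]; ce,r=cv2.minEnclosingCircle((q[:,:2]*1000).astype(np.float32))
    t=np.array([ce[0]/1000,ce[1]/1000,.101]); print(c[i].round(),st[i,4],'c',np.round(ce,1),'r',round(r,1),'z',np.median(q[:,2]).round(4),'rows',((t-s['position'])@M/.04).round(3))
E
python3 plugs.py
```

```text
time: 59.28
position: [0.54, 0.0732, 0.3317]
tool_rot: [-0.109, 3.139, -0.0]
ft_force: [1.0, 0.0, -0.4]
grip_width: 0.452
time: 60.52
position: [0.5694, 0.1841, 0.3317]
tool_rot: [0.844, 3.026, -0.0]
ft_force: [-1.2, 0.5, -0.7]
grip_width: 0.448
time: 61.65
position: [0.5694, 0.1841, 0.2917]
tool_rot: [1.938, 2.472, 0.0]
ft_force: [-0.1, -0.0, 0.2]
grip_width: 0.45
time: 62.15
position: [0.5695, 0.1846, 0.2916]
tool_rot: [2.14, 2.299, 0.0]
ft_force: [0.2, 0.1, 0.2]
grip_width: 0.422Traceback (most recent call last):
  File "plugs.py", line 2, in <module>
    s=get_state();M=R.from_rotvec(s['tool_rot']).as_matrix();print(s['position'].round(4),M[:2,:2].round(4),s['grip_width'].round(3))
                                                                                                            ^^^^^^^^^^^^^^^^^^^^^
AttributeError: 'float' object has no attribute 'round'
```

```bash
sed -i "s/,s\['grip_width'\].round(3))/)/" plugs.py; python3 plugs.py
```

```text
[0.5695 0.1846 0.2916] [[-0.0715  0.9974]
 [ 0.9974  0.0715]]
[287. 199.] 530 c [535.2 204.9] r 11.9 z 0.1243 rows [ 0.568 -0.82   4.764]
[345. 198.] 519 c [586.8 209. ] r 11.9 z 0.1244 rows [0.578 0.473 4.764]
[288. 250.] 505 c [538.  157.2] r 12.2 z 0.1243 rows [-0.626 -0.835  4.764]
[344. 249.] 516 c [590.1 161.1] r 12.1 z 0.1243 rows [-0.624  0.471  4.764]
```

View pics/w9.png

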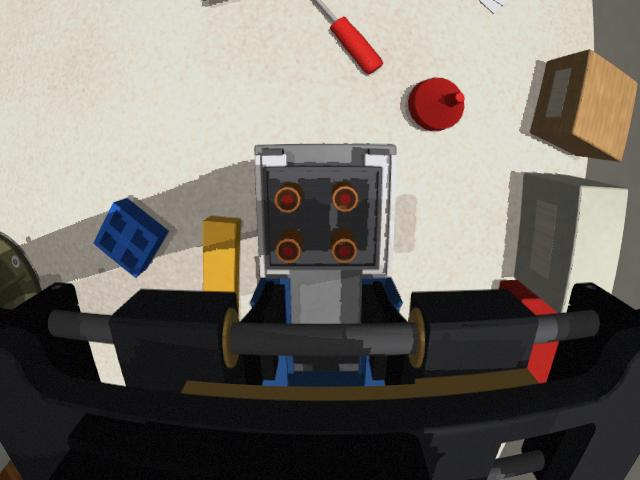

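View: four plugs standing dark end up (red dots) at (287,199), (345,198), (288,250) and (344,249). I pick the first at (535.2,204.9).

```bash
python3 -m jog '[[[0.42,0.568,-0.82,0,0],[0.42,0,0,0.95,0],[0.42,0,0,0.95,0],[0.42,0,0,0.95,0],[0.42,0,0,0.95,0],[0.42,0,0,0.95,0],[0.42,0,0,0,0],[0,0,0,0,0],[0,0,0,0,0],[0,0,0,0,0]]]' 15; python3 -m jog '[[[0,0,0,0,0],[0,0,0,0,0],[0,0,0,-0.5,0],[0,0,0,-1,0],[0,0,0,-1,0],[0,0,0,-1,0],[0,0,0,-1,0],[0,0,0,-0.3,0],[0,-0.92,-0.035,0,0],[0,-0.92,-0.035,0,0]]]'; python3 -m jog '[[[0,-0.926,-0.035,0,0],[0,-0.926,-0.035,0,0],[0,-0.926,-0.035,0,0],[0,-0.926,-0.035,0,0],[0,-0.926,-0.035,0,0],[0,-0.926,-0.035,0,0],[0,-0.926,-0.035,0,0]]]'; python3 -m jog '[[[0,-0.926,-0.035,0,0],[0,-0.926,-0.035,0,0],[0,-0.926,-0.035,0,0],[0,-0.926,-0.035,0,0],[0,-0.926,-0.035,0,0],[0,-0.926,-0.035,0,0],[0,-0.926,-0.035,0,0],[0,0,0,0,0],[0,0,0,0,0]]]'
cat > rack.py <<'E'
from h import *
import sys
s=get_state();M=R.from_rotvec(s['tool_rot']).as_matrix();print(s['position'].round(4),M[:2,:2].round(4),s['joint_positions'].round(2))
snap('wrist','rack.png'); 
im,P=cloud('wrist'); z=np.nan_to_num(P[...,2],nan=-1)
hsv=cv2.cvtColor(im,cv2.COLOR_RGB2HSV).astype(int);H,S=hsv[...,0],hsv[...,1]
C=np.array([.555,-.388]); near=np.hypot(P[...,0]-C[0],P[...,1]-C[1])<.13
m=(near&(z>.015)&(z<.028)&(H>5)&(H<26)&(S>50)).astype(np.uint8)
k,l,st,c=cv2.connectedComponentsWithStats(cv2.morphologyEx(m,cv2.MORPH_OPEN,np.ones((3,3))))
i=1+st[1:,4].argmax(); q=(P[l==i][:,:2]*1000).astype(np.float32); r=cv2.minAreaRect(q); print('rack',np.round(r[0],1),np.round(r[1],1),r[2],len(q))
a=np.deg2rad((r[2]+45)%90-45); u=np.array([np.cos(a),np.sin(a)]);v=np.array([-u[1],u[0]]); c0=np.array(r[0])
# well floors
f=near&(z>.003)&(z<.013)&(np.abs((P[...,:2]*1000-c0)@u)<50)&(np.abs((P[...,:2]*1000-c0)@v)<50)
for su in (1,-1):
  for sv in (1,-1):
    w=c0+27*su*u+27*sv*v; d=P[...,:2]*1000-w; g=f&(np.abs(d@u)<17)&(np.abs(d@v)<17); qq=P[g][:,:2]*1000
    t=np.array([w[0]/1000,w[1]/1000,.026])
    print('well',su,sv,w.round(1),'floor',g.sum(),qq.mean(0).round(1) if g.sum()>9 else '','rows',((t-s['position'])@M/.04).round(3))
tp=near&(z>.042)&(z<.058); mm=cv2.morphologyEx(tp.astype(np.uint8),cv2.MORPH_OPEN,np.ones((3,3)))
k,l,st,c=cv2.connectedComponentsWithStats(mm)
for i in range(1,k):
    if st[i,4]>100: q=P[l==i]; ce,rr=cv2.minEnclosingCircle((q[:,:2]*1000).astype(np.float32)); print('top',c[i].round(),st[i,4],np.round(ce,1),round(rr,1),np.median(q[:,2]).round(4))
E
python3 rack.py
```

```text
time: 63.45
position: [0.5367, 0.206, 0.1035]
tool_rot: [2.141, 2.298, 0.006]
ft_force: [-0.2, -0.2, 4.1]
grip_width: 0.271
time: 64.7
position: [0.5372, 0.1311, 0.2924]
tool_rot: [-2.14, -2.3, 0.002]
ft_force: [0.3, -0.5, -0.7]
grip_width: 0.272
time: 65.58
position: [0.5456, -0.1285, 0.2923]
tool_rot: [-2.141, -2.298, 0.001]
ft_force: [0.2, -0.3, -0.0]
grip_width: 0.27
time: 66.7
position: [0.5548, -0.386, 0.2923]
tool_rot: [-2.14, -2.297, -0.001]
ft_force: [0.8, 0.6, -0.3]
grip_width: 0.271
[ 0.5548 -0.386   0.2923] [[-0.0709  0.9975]
 [ 0.9975  0.0709]] [ 0.12  0.4   0.64  1.29 -0.24  1.53  0.8 ]
rack [ 555.3 -388.1] [113.2 113.1] 85.38612365722656 6333
well 1 1 [ 584.4 -363.3] floor 611 [ 585.  -364.3] rows [0.501 0.785 6.658]
well 1 -1 [ 580.  -417.1] floor 544 [ 580.5 -419.2] rows [-0.834  0.581  6.656]
well -1 1 [ 530.5 -359. ] floor 609 [ 530.2 -359.7] rows [ 0.704 -0.55   6.66 ]
well -1 -1 [ 526.2 -412.8] floor 555 [ 525.7 -414.6] rows [-0.63  -0.753  6.658]
top [229. 157.] 466 [ 443.1 -330.1] 20.4 0.052
```

View pics/rack.png

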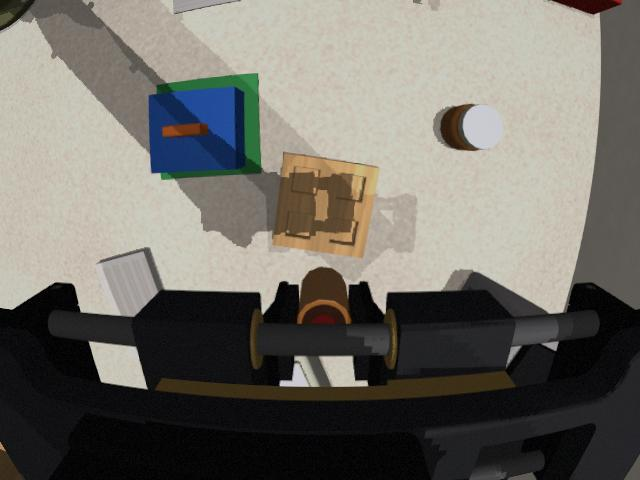

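View: the plug is held dark end up. The rack at (325,205) has 4 empty wells and its centre is confirmed at (555,-388). The jar at (472,128) is clear. I place it in the (-,-) well.

```bash
python3 -m jog '[[[0,-0.63,-0.753,0,0],[0,0,0,0.9,0],[0,0,0,0.9,0],[0,0,0,0.9,0],[0,0,0,0.9,0],[0,0,0,0.9,0],[0,0,0,0.9,0],[0,0,0,0.6,0],[0,0,0,0,0]]]'; python3 -m jog '[[[0,0,0,0.2,0],[0,0,0,0.2,0],[0,0,0,0.16,0],[0,0,0,0,0],[0,0,0,0,0]]]'
```

```text
time: 67.88
position: [0.5261, -0.4112, 0.0513]
tool_rot: [-2.136, -2.298, -0.001]
ft_force: [-0.3, 0.2, 0.5]
grip_width: 0.275
time: 68.5
position: [0.5266, -0.4143, 0.0312]
tool_rot: [2.141, 2.298, 0.0]
ft_force: [0.2, -0.1, -0.3]
grip_width: 0.271
```

```bash
python3 -m jog '[[[0,0,0,0.03,0],[0,0,0,0,0],[0.42,0,0,0,0],[0.42,0,0,0,0],[0.42,0,0,0,0],[0.42,0,0,-0.5,0],[0.42,0,0,-1,0],[0.42,0,0,-1,0],[0.42,0,0,-1,0],[0.42,0,0,-1,0]]]'; python3 -m jog '[[[0.42,0,0,-1,0],[0.42,0,0,-1,0],[0.42,0.908,0.153,0,0],[0.42,0.908,0.153,0,0],[0.42,0.908,0.153,0,0],[0.42,0.908,0.153,0,0],[0.42,0.908,0.153,0,0],[0.42,0.908,0.153,0,0],[0.42,0.908,0.153,0,0],[0.42,0.908,0.153,0,0]]]'; python3 -m jog '[[[0.42,0.908,0.153,0,0],[0.42,0.908,0.153,0,0],[0.42,0.908,0.153,0,0],[0.42,0.908,0.153,0,0],[0.42,0.908,0.153,0,0],[0.42,0.908,0.153,0,0],[0.42,0.908,0.153,0,0],[0.42,0.908,0.153,0,0],[0.42,0.908,0.153,0,0],[0.42,0,0,0,0]]]'; python3 -m jog '[[[0.42,0,0,0,0]]]'; python3 plugs.py
```

```text
time: 69.75
position: [0.5264, -0.4144, 0.2129]
tool_rot: [2.141, 2.297, 0.001]
ft_force: [0.4, -0.9, -1.2]
grip_width: 0.418
time: 71.0
position: [0.5548, -0.1202, 0.2915]
tool_rot: [2.141, 2.296, 0.003]
ft_force: [0.3, 0.1, -0.0]
grip_width: 0.422
time: 72.25
position: [0.5859, 0.2131, 0.2907]
tool_rot: [-2.135, -2.304, -0.002]
ft_force: [-0.2, 0.1, 1.1]
grip_width: 0.423
time: 72.38
position: [0.587, 0.208, 0.2909]
tool_rot: [2.142, 2.296, 0.001]
ft_force: [-0.1, -0.0, 0.2]
grip_width: 0.419
[0.587  0.208  0.2909] [[-0.0695  0.9976]
 [ 0.9976  0.0695]]
[323. 222.] 535 c [586.7 209.3] r 12.1 z 0.1244 rows [ 0.038 -0.01   4.746]
[269. 271.] 461 c [538.  157.1] r 12.4 z 0.1242 rows [-1.18  -1.317  4.746]
[323. 272.] 485 c [589.9 161.3] r 12.1 z 0.1243 rows [-1.167 -0.015  4.747]
```

```bash
python3 -m jog '[[[0.42,0.038,-0.01,0.9,0],[0.42,0,0,0.95,0],[0.42,0,0,0.95,0],[0.42,0,0,0.95,0],[0.42,0,0,0.94,0],[0.42,0,0,0,0],[0,0,0,0,0],[0,0,0,0,0],[0,0,0,0,0],[0,0,0,0,0]]]' 15; python3 -m jog '[[[0,0,0,0,0],[0,0,0,-0.5,0],[0,0,0,-1,0],[0,0,0,-1,0],[0,0,0,-1,0],[0,0,0,-1,0],[0,0,0,-0.2,0],[0,-0.916,-0.074,0,0],[0,-0.916,-0.074,0,0],[0,-0.916,-0.074,0,0]]]'; python3 -m jog '[[[0,-0.916,-0.074,0,0],[0,-0.916,-0.074,0,0],[0,-0.916,-0.074,0,0],[0,-0.916,-0.074,0,0],[0,-0.916,-0.074,0,0],[0,-0.916,-0.074,0,0],[0,-0.916,-0.074,0,0]]]'; python3 -m jog '[[[0,-0.916,-0.074,0,0],[0,-0.916,-0.074,0,0],[0,-0.916,-0.074,0,0],[0,-0.916,-0.074,0,0],[0,-0.916,-0.074,0,0],[0,-0.916,-0.074,0,0],[0,-0.916,-0.074,0,0],[0,0,0,0,0],[0,0,0,0,0]]]'; python3 rack.py
```

```text
time: 73.68
position: [0.5877, 0.2108, 0.1046]
tool_rot: [2.141, 2.297, 0.005]
ft_force: [-0.8, -0.9, 6.8]
grip_width: 0.27
time: 74.92
position: [0.5844, 0.0992, 0.2896]
tool_rot: [-2.141, -2.298, 0.002]
ft_force: [0.5, -1.3, -0.4]
grip_width: 0.271
time: 75.8
position: [0.5819, -0.1578, 0.2896]
tool_rot: [-2.141, -2.298, 0.001]
ft_force: [0.4, -0.0, -0.6]
grip_width: 0.27
time: 76.92
position: [0.58, -0.4133, 0.2895]
tool_rot: [-2.14, -2.298, -0.001]
ft_force: [1.0, -0.3, -0.5]
grip_width: 0.27
[ 0.58   -0.4133  0.2895] [[-0.0709  0.9975]
 [ 0.9975  0.0709]] [ 0.19  0.49  0.62  1.18 -0.28  1.56  0.82]
rack [ 555.1 -388.1] [112.9 112.9] 85.32305145263672 6462
well 1 1 [ 584.2 -363.4] floor 663 [ 584.6 -363.8] rows [1.226 0.196 6.589]
well 1 -1 [ 579.8 -417.2] floor 593 [ 579.6 -418.8] rows [-0.108 -0.01   6.587]
well -1 1 [ 530.4 -359. ] floor 624 [ 529.5 -359.3] rows [ 1.431 -1.139  6.59 ]
well -1 -1 [ 526.  -412.8] floor 221 [ 527.7 -408.3] rows [ 0.097 -1.344  6.588]
top [208. 131.] 484 [ 443.2 -328.9] 21.9 0.0519
top [276. 207.] 358 [ 526.7 -414.8] 12.1 0.0493
```

The first plug is seated in its well (top at 0.049). I place the second in the (+,-) well.

```bash
python3 -m jog '[[[0,-0.108,-0.01,0,0],[0,0,0,0.9,0],[0,0,0,0.9,0],[0,0,0,0.9,0],[0,0,0,0.9,0],[0,0,0,0.9,0],[0,0,0,0.9,0],[0,0,0,0.5,0],[0,0,0,0,0]]]'; python3 -m jog '[[[0,0,0,0.2,0],[0,0,0,0.2,0],[0,0,0,0.16,0],[0,0,0,0,0],[0,0,0,0,0]]]'
```

```text
time: 78.1
position: [0.5794, -0.4175, 0.0528]
tool_rot: [-2.139, -2.297, 0.0]
ft_force: [1.6, -0.3, -0.5]
grip_width: 0.273
time: 78.72
position: [0.5796, -0.4183, 0.0315]
tool_rot: [-2.141, -2.298, -0.0]
ft_force: [0.3, 1.0, -0.2]
grip_width: 0.269
```

```bash
python3 -m jog '[[[0,0,0,0.03,0],[0,0,0,0,0],[0.42,0,0,0,0],[0.42,0,0,0,0],[0.42,0,0,0,0],[0.42,0,0,-0.5,0],[0.42,0,0,-1,0],[0.42,0,0,-1,0],[0.42,0,0,-1,0],[0.42,0,0,-1,0]]]'; python3 -m jog '[[[0.42,0,0,-1,0],[0.42,0,0,-1,0],[0.42,0.9,0,0,0],[0.42,0.9,0,0,0],[0.42,0.9,0,0,0],[0.42,0.9,0,0,0],[0.42,0.9,0,0,0],[0.42,0.9,0,0,0],[0.42,0.9,0,0,0],[0.42,0.9,0,0,0]]]'; python3 -m jog '[[[0.42,0.9,0,0,0],[0.42,0.9,0,0,0],[0.42,0.9,0,0,0],[0.42,0.9,0,0,0],[0.42,0.9,0,0,0],[0.42,0.9,0,0,0],[0.42,0.9,0,0,0],[0.42,0.9,0,0,0],[0.42,0,0,0,0],[0.42,0,0,0,0]]]'; python3 plugs.py
```

```text
time: 79.97
position: [0.5798, -0.419, 0.2138]
tool_rot: [2.141, 2.297, 0.001]
ft_force: [0.1, -0.2, 0.6]
grip_width: 0.42
time: 81.22
position: [0.5593, -0.1307, 0.2924]
tool_rot: [2.141, 2.296, 0.003]
ft_force: [0.8, -0.7, 1.1]
grip_width: 0.421
time: 82.48
position: [0.5396, 0.1548, 0.2917]
tool_rot: [2.142, 2.296, 0.001]
ft_force: [0.2, -0.5, 0.4]
grip_width: 0.423
[0.5396 0.1548 0.2917] [[-0.0694  0.9976]
 [ 0.9976  0.0694]]
[322. 221.] 535 c [538.  157.1] r 12.3 z 0.1243 rows [ 0.062 -0.042  4.767]
[378. 220.] 526 c [589.8 161. ] r 12.2 z 0.1243 rows [0.069 1.256 4.769]
```

```bash
python3 -m jog '[[[0.42,0.055,-0.042,0.9,0],[0.42,0,0,0.95,0],[0.42,0,0,0.95,0],[0.42,0,0,0.95,0],[0.42,0,0,0.94,0],[0.42,0,0,0,0],[0,0,0,0,0],[0,0,0,0,0],[0,0,0,0,0],[0,0,0,0,0]]]' 15; python3 -m jog '[[[0,0,0,0,0],[0,0,0,-0.5,0],[0,0,0,-1,0],[0,0,0,-1,0],[0,0,0,-1,0],[0,0,0,-1,0],[0,0,0,-0.2,0],[0,-0.918,-0.078,0,0],[0,-0.918,-0.078,0,0],[0,-0.918,-0.078,0,0]]]'; python3 -m jog '[[[0,-0.918,-0.078,0,0],[0,-0.918,-0.078,0,0],[0,-0.918,-0.078,0,0],[0,-0.918,-0.078,0,0],[0,-0.918,-0.078,0,0],[0,-0.918,-0.078,0,0],[0,-0.918,-0.078,0,0]]]'; python3 -m jog '[[[0,-0.918,-0.078,0,0],[0,-0.918,-0.078,0,0],[0,-0.918,-0.078,0,0],[0,-0.918,-0.078,0,0],[0,0,0,0,0],[0,0,0,0,0]]]'; python3 rack.py
```

```text
time: 83.78
position: [0.5389, 0.1582, 0.1051]
tool_rot: [2.141, 2.297, 0.005]
ft_force: [-0.7, -0.4, 7.0]
grip_width: 0.268
time: 85.02
position: [0.5351, 0.0464, 0.2899]
tool_rot: [-2.141, -2.298, 0.002]
ft_force: [1.0, -0.5, 0.1]
grip_width: 0.272
time: 85.9
position: [0.5316, -0.2113, 0.2899]
tool_rot: [-2.14, -2.298, 0.001]
ft_force: [0.9, -0.6, -0.4]
grip_width: 0.271
time: 86.65
position: [0.5301, -0.3569, 0.29]
tool_rot: [-2.14, -2.298, -0.001]
ft_force: [0.7, 1.0, -0.4]
grip_width: 0.27
[ 0.5301 -0.3569  0.29  ] [[-0.0709  0.9975]
 [ 0.9975  0.0709]] [ 0.02  0.32  0.69  1.4  -0.2   1.5   0.77]
rack [ 555.3 -388.1] [113.1 113. ] 85.3484878540039 5726
well 1 1 [ 584.4 -363.4] floor 577 [ 585.3 -365.1] rows [-0.269  1.35   6.597]
well 1 -1 [ 580.  -417.2] floor 167 [ 579.4 -413.5] rows [-1.603  1.145  6.595]
well -1 1 [ 530.6 -359. ] floor 598 [ 530.2 -360.5] rows [-0.064  0.016  6.599]
well -1 -1 [ 526.2 -412.8] floor 210 [ 526.7 -409.4] rows [-1.399 -0.189  6.597]
top [249. 184.] 460 [ 442.3 -330. ] 21.3 0.052
top [317. 258.] 318 [ 525.6 -414.8] 12.1 0.0493
top [363. 265.] 334 [ 579.7 -419.3] 12.1 0.0492
```

```bash
python3 -m jog '[[[0,-0.064,0.01,0,0],[0,0,0,0.9,0],[0,0,0,0.9,0],[0,0,0,0.9,0],[0,0,0,0.9,0],[0,0,0,0.9,0],[0,0,0,0.9,0],[0,0,0,0.5,0],[0,0,0,0,0]]]'; python3 -m jog '[[[0,0,0,0.2,0],[0,0,0,0.2,0],[0,0,0,0.16,0],[0,0,0,0,0],[0,0,0,0,0]]]'; python3 -m jog '[[[0,0,0,0.03,0],[0,0,0,0,0],[0.42,0,0,0,0],[0.42,0,0,0,0],[0.42,0,0,0,0],[0.42,0,0,-0.5,0],[0.42,0,0,-1,0],[0.42,0,0,-1,0],[0.42,0,0,-1,0],[0.42,0,0,-1,0]]]'; python3 -m jog '[[[0.42,0,0,-1,0],[0.42,0,0,-1,0],[0.42,0.92,0.171,0,0],[0.42,0.92,0.171,0,0],[0.42,0.92,0.171,0,0],[0.42,0.92,0.171,0,0],[0.42,0.92,0.171,0,0],[0.42,0.92,0.171,0,0],[0.42,0.92,0.171,0,0],[0.42,0.92,0.171,0,0]]]'; python3 -m jog '[[[0.42,0.92,0.171,0,0],[0.42,0.92,0.171,0,0],[0.42,0.92,0.171,0,0],[0.42,0.92,0.171,0,0],[0.42,0.92,0.171,0,0],[0.42,0.92,0.171,0,0],[0.42,0,0,0,0],[0.42,0,0,0,0]]]'; python3 plugs.py
```

```text
time: 87.82
position: [0.5302, -0.3593, 0.0538]
tool_rot: [-2.139, -2.297, 0.001]
ft_force: [0.0, 0.4, 0.4]
grip_width: 0.268
time: 88.45
position: [0.5308, -0.3605, 0.0327]
tool_rot: [2.142, 2.298, 0.0]
ft_force: [0.2, -0.1, 0.4]
grip_width: 0.27
time: 89.7
position: [0.5306, -0.3607, 0.2145]
tool_rot: [2.141, 2.297, 0.001]
ft_force: [0.5, 0.3, -0.3]
grip_width: 0.42
time: 90.95
position: [0.5644, -0.0622, 0.2931]
tool_rot: [2.142, 2.296, 0.003]
ft_force: [-0.1, 0.6, 0.4]
grip_width: 0.417
time: 91.95
position: [0.59, 0.1591, 0.2925]
tool_rot: [2.142, 2.296, 0.001]
ft_force: [0.3, -0.9, 0.0]
grip_width: 0.418
[0.59   0.1591 0.2925] [[-0.0694  0.9976]
 [ 0.9976  0.0694]]
[323. 221.] 534 c [589.8 160.9] r 12.1 z 0.1243 rows [ 0.051 -0.008  4.786]
```

```bash
python3 -m jog '[[[0.42,0.051,-0.008,0.9,0],[0.42,0,0,0.95,0],[0.42,0,0,0.95,0],[0.42,0,0,0.95,0],[0.42,0,0,0.97,0],[0.42,0,0,0,0],[0,0,0,0,0],[0,0,0,0,0],[0,0,0,0,0],[0,0,0,0,0]]]' 15; python3 -m jog '[[[0,0,0,0,0],[0,0,0,-0.5,0],[0,0,0,-1,0],[0,0,0,-1,0],[0,0,0,-1,0],[0,0,0,-1,0],[0,0,0,-0.2,0],[0,-0.933,-0.076,0,0],[0,-0.933,-0.076,0,0],[0,-0.933,-0.076,0,0]]]'; python3 -m jog '[[[0,-0.933,-0.076,0,0],[0,-0.933,-0.076,0,0],[0,-0.933,-0.076,0,0],[0,-0.933,-0.076,0,0],[0,-0.933,-0.076,0,0],[0,-0.933,-0.076,0,0],[0,-0.933,-0.076,0,0]]]'; python3 -m jog '[[[0,-0.933,-0.076,0,0],[0,-0.933,-0.076,0,0],[0,-0.933,-0.076,0,0],[0,-0.933,-0.076,0,0],[0,0,0,0,0],[0,0,0,0,0]]]'; python3 rack.py
```

```text
time: 93.25
position: [0.5909, 0.1624, 0.1049]
tool_rot: [2.14, 2.297, 0.005]
ft_force: [-0.8, -0.1, 6.8]
grip_width: 0.269
time: 94.5
position: [0.5875, 0.049, 0.29]
tool_rot: [-2.141, -2.298, 0.001]
ft_force: [0.4, -1.2, 0.0]
grip_width: 0.272
time: 95.38
position: [0.5848, -0.2129, 0.29]
tool_rot: [-2.141, -2.298, 0.0]
ft_force: [1.3, -0.1, -1.0]
grip_width: 0.269
time: 96.12
position: [0.5839, -0.3608, 0.2899]
tool_rot: [-2.14, -2.298, -0.001]
ft_force: [0.5, -0.5, -0.6]
grip_width: 0.268
[ 0.5839 -0.3608  0.2899] [[-0.071   0.9975]
 [ 0.9975  0.071 ]] [ 0.06  0.43  0.66  1.26 -0.26  1.54  0.76]
rack [ 555.3 -387.9] [113. 113.] 85.53327178955078 5759
well 1 1 [ 584.3 -363.1] floor 593 [ 583.9 -364.9] rows [-0.069  0.011  6.598]
well 1 -1 [ 580.1 -417. ] floor 220 [ 580.4 -413.6] rows [-1.404 -0.19   6.596]
well -1 1 [ 530.5 -358.9] floor 221 [ 532.4 -354.5] rows [ 0.132 -1.324  6.599]
well -1 -1 [ 526.3 -412.8] floor 185 [ 527.6 -409.5] rows [-1.203 -1.525  6.597]
top [203. 177.] 458 [ 443.3 -328.9] 21.4 0.0519
top [276. 206.] 361 [ 530.7 -361.2] 12.1 0.0493
top [270. 252.] 342 [ 525.9 -415. ] 12.5 0.0492
top [316. 259.] 308 [ 580.  -419.7] 11.9 0.0494
```

Three plugs are seated. I place the last one and go up for a final look.

```bash
python3 -m jog '[[[0,-0.069,0.011,0,0],[0,0,0,0.9,0],[0,0,0,0.9,0],[0,0,0,0.9,0],[0,0,0,0.9,0],[0,0,0,0.9,0],[0,0,0,0.9,0],[0,0,0,0.5,0],[0,0,0,0,0]]]'; python3 -m jog '[[[0,0,0,0.2,0],[0,0,0,0.2,0],[0,0,0,0.16,0],[0,0,0,0,0],[0,0,0,0,0]]]'; python3 -m jog '[[[0,0,0,0.03,0],[0,0,0,0,0],[0.42,0,0,0,0],[0.42,0,0,0,0],[0.42,0,0,0,0],[0.42,0,0,-0.5,0],[0.42,0,0,-1,0],[0.42,0,0,-1,0],[0.42,0,0,-1,0],[0.42,0,0,-1,0]]]'; python3 -m jog '[[[0.42,0,0,-1,0],[0.42,0,0,-1,0],[0.42,0.5,0,0,0],[0.42,0,0,0,0],[0.42,0,0,0,0]]]'; python3 rack.py
python3 - <<'E'
from h import *
comps('wrist',lambda H,S,V,z:(H>95)&(S>100)&(z>.045)&(z<.06),'mould',100)
snap('side','s4.png'); snap('scene','sc4.png')
E
```

```text
time: 97.3
position: [0.5839, -0.3635, 0.0533]
tool_rot: [-2.139, -2.297, 0.001]
ft_force: [0.3, -0.3, -0.4]
grip_width: 0.268
time: 97.92
position: [0.5844, -0.3648, 0.0323]
tool_rot: [2.142, 2.298, 0.0]
ft_force: [0.7, -0.4, -0.3]
grip_width: 0.273
time: 99.18
position: [0.5844, -0.3649, 0.2142]
tool_rot: [2.141, 2.297, 0.001]
ft_force: [0.9, 0.3, -0.6]
grip_width: 0.42
time: 99.8
position: [0.5827, -0.345, 0.2911]
tool_rot: [2.142, 2.298, -0.0]
ft_force: [-0.0, 0.0, -0.0]
grip_width: 0.418
[ 0.5827 -0.345   0.2911] [[-0.0704  0.9975]
 [ 0.9975  0.0704]] [ 0.03  0.41  0.66  1.29 -0.25  1.53  0.73]
rack [ 555.3 -388. ] [113.3 113.1] 85.44212341308594 5618
well 1 1 [ 584.4 -363.2] floor 223 [ 583.8 -360. ] rows [-0.456  0.011  6.627]
well 1 -1 [ 580.1 -417.1] floor 179 [ 580. -415.] rows [-1.791 -0.19   6.627]
well -1 1 [ 530.5 -358.9] floor 217 [ 532.  -354.5] rows [-0.254 -1.323  6.627]
well -1 -1 [ 526.2 -412.8] floor 181 [ 527.4 -409.7] rows [-1.589 -1.525  6.627]
top [204. 191.] 456 [ 442.7 -328.6] 21.6 0.0519
top [276. 219.] 341 [ 530.5 -360.9] 12.0 0.0492
top [324. 227.] 353 [ 584.4 -365.9] 12.2 0.0492
top [271. 264.] 332 [ 525.9 -414.4] 12.1 0.0492
top [317. 271.] 332 [ 580.  -419.6] 12.2 0.0493
mould[170. 165.] 5953 c [ 400.1 -304.7] size [105.6  91.5] ang 4.1 mean [ 404.1 -304. ] z 0.0521
```

View pics/s4.png

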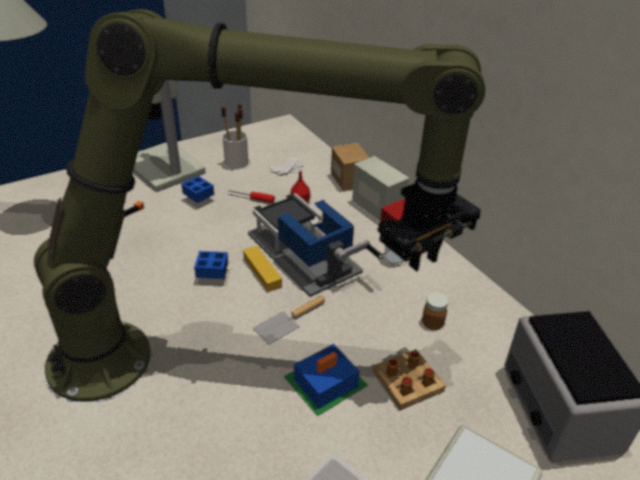

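View: four plugs in the rack at (409,378), the mould on the mat at (327,372), and the cover tray on the ledge at (285,212). The bystanders are in place. I do one numeric check of the cover, then hand in.

Run:
```python
from h import *
O=np.array([.5822,.0471]);X=np.array([.9974,.0715]);Y=np.array([-.0715,.9974])
for n in ('scene','side'):
    im,P=cloud(n); hsv=cv2.cvtColor(im,cv2.COLOR_RGB2HSV).astype(int)
    d=P[...,:2]-O; x=d@X;y=d@Y;z=P[...,2]
    m=(z>.078)&(z<.098)&(abs(x)<.063)&(y>.07)&(y<.197)&(hsv[...,2]<110)
    print(n,m.sum(),'x',np.percentile(x[m],[1,99]).round(4),'y',np.percentile(y[m],[1,99]).round(4),np.median(z[m]).round(4))
job.close_job()
```

```text
scene 1500 x [-0.0609  0.0574] y [0.0831 0.1906] 0.0822
side 883 x [-0.0619  0.0619] y [0.0796 0.1903] 0.0845
the job is handed in; nothing more can be done
```

The job is done and handed in at about 100 s of the 210 s allowed. I covered the mould, levelled the cradle and pushed the pair in. Then I cranked it half a turn to the far stop, pulled the turned pair out, moved the mould to the mat and put all four plugs in the rack.

**Final checks**
- **Plugs:** all four stand in their own wells, dark end up. Their tops measure 49 mm above the bench, against the 50 mm expected when seated on the well floor.
- **Mould:** it lies pockets down on the mat, about 2 mm off centre.
- **Cover tray:** it lies fin down on the ledge, centred at about stand x -2 mm, y 136 mm, clear of the cradle.
- **Bystanders:** the final side view shows them in place; I did not measure them.
- **Rack:** it read the same position from just before the first plug went in to the end. The coarser views at the start gave an angle a few degrees different, which could be measurement noise or an early knock.

**What went wrong:** the first grasp of the cover closed too late and missed the fin. Nothing moved, and the second try held.

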